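Turn off the slide-drying plate and hold the contact thermometer on its check ring

ROBOT

A 6-joint arm with a two-finger parallel gripper is mounted at the origin on a cart in front of the work surface, level with it; the furniture and walls round the work are solid. World frame = base frame: x ahead of the robot, y to its left, z up, the work surface at z = 0. Lengths are in m, angles in degrees, forces in N, time in s.
With the tool pointing down it reaches from about 0.4 to 0.825 m from the base axis. Payload 7 kg.
Tool frame: the origin (TCP) lies at the very end of the fingers, on their centre line; the grasp point (between the pads) lies 19 mm behind it (r.hold_point_z is the distance from the TCP to the grasp point, in m); z points along the fingers, y is the direction in which the jaws open and shut (so a half turn about z gives the same grasp; the last joint's range is limited). The gripper opens to 88 mm and grips with 3 to 60 N. Pads are 19 mm wide; open, the fingers measure 130 mm over their backs; the gripper's body (78 mm by 193 mm) begins 47 mm behind the grasp point.
Start: joints at [-52.076, 20.546, 0.682, 0, -70.136, -16.507], TCP at [0.246, -0.628, 0.204] pointing down, gripper open.
Joint ranges: [-176.03, 176.03], [-82.01, 121.73], [-58.28, 71.71], [-173.87, 95.51], [-174.79, -0.11], [-173.66, 173.66]. Speed limits (degrees/s): [136.94, 136.94, 172.46, 180, 180, 180].

INTERFACE

Orientations are given as [roll, pitch, yaw] about the fixed x, y, z axes, in that order (R = Rz(yaw) Ry(pitch) Rx(roll)).
In Python, from plant import r gives the robot as it stands. The module is installed in compiled form; this text tells all that it offers.
- The arm moves only by the shell command python3 -m inch 'ROWS' [FORCE]. ROWS is text: rows parted by semicolons, each of 7 numbers parted by spaces: the shift along the tool's x, y, z in m, then the turn, a rotation vector about the tool's x, y, z in rad, then the opening, from 0 (shut) to 1 (fully open). In form: tx ty tz ax ay az jaw; .... A call has 1 to 20 rows; each row shifts and turns the commanded pose from where the row before left it, along the tool's axes as they then stand; what a row does not reach is not made up. A row lasts 1/12 s, in which the tool goes at most 41.7 mm and 7.16 degrees, less where a joint would pass 70% of its speed; a pose out of reach is approached as far as the arm can. A call with a gripper value outside its range is refused whole. The fingers move at their own pace and stop on an object; FORCE is the grip in N (left out, the last holds). Time passes only in rows, so rows that do not move let the fingers close. It gives the time, the measured TCP pose, the force and the opening at its end, in the units of the state.
- r.get_state(): the state, without advancing time (a new reading comes with each control period).
- r.capture(name): name is "side" or "top" or "wrist"; returns the picture (420x560x3 uint8, red, green, blue); there is no depth.
- r.camera_params(name): a dict with "vfov" (degrees; the focal length in pixels is half the picture's height over the tangent of half this angle, whatever the lens; pixels are square), "cx", "cy" (the principal point, pixels), "distortion" ([k1, k2, p1, p2, k3] as OpenCV has them; the pictures are not rectified), "R" (3x3) and "t" (3): a world point X has camera coordinates R X + t. Camera axes: x right, y down, z forward; pixel columns grow to the right and rows downward; lengths in m; the calibration is good to about 2 mm. A picture is of the moment at which its call begins: read the wrist's pose just before it. camera_params takes no time and is no camera call; for the wrist camera it gives the pose at the moment of the call.
- r.close_job(): hands the job in, once; it reports no verdict.
Trained networks look in the newest picture that a camera, given by its name, has taken for a name from the list of things; names that differ only in an ending like _2 or _b are one class to them, and where a whole thing is asked for, a point or a joint stands for the part that bears it (a point fixed in the world has none). Each returns a list of dicts, best first, with "p" (0 to 1); they miss things now and then, are a little off and sometimes report something else, mostly with a low value. They report only what shows in the picture. A call takes as long as a camera call.
- r.recognise(target, camera): "xy" ([column, row] in pixels, amid what is visible of it).
The state is a dict: "time_s": time; "joints": joint angles; "qd": joint speeds; "joint_torque": joint torques, N m; "tcp_pos": TCP position; "eef_rot": TCP orientation; "contact_force": force on the tool from outside, world axes, zero at the start; "moment": the same for the moment, N m; "gripper_width": finger opening in m.
Only numpy, scipy, OpenCV 4.12 (cv2) and the standard library are available. Lean on these libraries where they do the work, as an engineer would, in place of code of your own. Each camera call takes 0.05 s, during which the arm holds its last target.

TASK

The blood smears are dry: turn the thermostat knob of the slide-drying plate fully anticlockwise, to its off stop, and only then draw the pencil thermometer out of its leaning stand to check that the plate is cooling. Hold it upright with its sprung tip wholly inside the ring engraved on the plate, pressed lightly so that the tip is pushed about halfway into its sleeve, and finish while still holding it there. Keep the fingers off the hot plate and leave everything else where it is.

Things in the scene. Friction and masses are not known exactly. Their poses are not given: they have to be found in the camera images.
- warmer: slide-drying plate, a low white housing 194 (x) x 304 (y) x 50 mm high, fixed to the desk; origin under its centre on the desk, z up; its control deck with the knob is on its -y side (right as the robot sees it), top 50 mm above the desk; the heated plate covers the rest
- hotplate: bare aluminium heated plate 166 (x) x 194 (y) x 6 mm let into the housing, top face level and 54 mm above the desk; origin at the centre of its underside, 48 mm above the desk; a 5 mm high stop strip runs along its far edge, and five 76 x 26 mm glass slides (1.2 mm thick, stuck down) lie on it, none within 20 mm of the ring's middle; hot, not to be touched by the fingers
- check_ring (a point): middle of the dark ring engraved on the plate (30 mm nearer and 52 mm farther right than the plate's middle, in the plate's own axes), on the plate's top face 54 mm above the desk; the ring's clear inside is 24 mm across, four short ticks stand round it
- thermostat (a joint): angle of the thermostat knob in rad, measured from its off stop: 0 = fully anticlockwise (seen from above) against the off stop, growing clockwise up to 4.71; friction 0.03 N m, stays where it is left
- thermostat_grip (a point): on the knob's vertical axis, 28 mm above the control deck (78 mm above the desk), turning with the knob; its x axis runs along the knob's grip bar toward the white pointer line, z up. The black grip bar is 38 mm long, 12 mm thick and stands from 7 to 38 mm above the deck on a round skirt 43 mm across and 8 mm high
- probe: white pencil thermometer, in all 185 mm long, 82 g; origin on its axis at the lower end of the handle (the shoulder), z axis along the handle away from the tip. Handle: round, 18 mm across, from z = 0 to 110 mm; below it a steel sleeve 12 mm across to z = -57 mm, out of which the sprung tip sticks. At the start it stands in the stand leaning 0.35 rad from upright with its handle's top toward the robot's side (the stand's -x), shoulder on the socket's floor
- probe_point (a point): middle of the flat contact face of the sprung tip, 75 mm below the probe's origin along its axis while the tip is out; the copper contact disc is 10 mm across
- probe_tip (a joint): how far the sprung tip is pushed into its sleeve, in m: 0 = fully out, 0.010 = fully in; the spring resists with 1.5 N at the start and 0.4 N more for each mm, so 3.5 N at half travel and 5.5 N fully in
- stand: grey stand of the thermometer, fixed to the desk; origin on the desk below the socket's floor (which is 92 mm up), z up, x away from the robot at yaw 0. Base 112 x 86 x 10 mm. The socket is a 38 x 38 mm block with a round hole 20 mm wide and 30 mm deep along the probe's axis, open above; its floor has a 14 mm hole through which the sleeve hangs, so the probe must be drawn straight along its axis by 110 mm to come clear. 80 mm of the handle stand out of the socket
- strip_bottle: upright black-capped bottle 50 mm across, 133 mm high, bystander; origin under its middle
- dropper: small white dropper bottle 26 mm across, 62 mm high, bystander; origin under its middle
- tube_w: short purple-capped sample tube, 88 mm, lying on the desk, bystander; origin under its middle
- tube_l3: long green-capped sample tube, 119 mm, lying on the desk, bystander; origin under its middle

How it is judged:
By the outcome, as a careful person would: the job done as asked, in the order asked, and still so for the second after the job is handed in, while the arm keeps its last pose, push and grip.
It also fails if it takes over 72 s, if anything falls off the work surface, if the arm or the gripper's body presses on something with over 40 N, if the wrist force passes 120 N, or if a joint passes its speed limit or range.

## Working session

There is one attempt and no reset: what is moved stays moved. The work goes in short steps, Python scripts to look and compute and a shell command to move; the robot and the scene stay as the last step left them, time stands still between calls to the robot, and variables do not carry over. Pictures are saved under pics/ and viewed, and the job is handed in when it is done.

```bash
mkdir -p pics; ls; python3 - <<'E'
from plant import r
import cv2
print(r.get_state())
for c in ("side","top","wrist"):
    im=r.capture(c); cv2.imwrite(f"pics/{c}0.png",im[:,:,::-1])
    p=r.camera_params(c); print(c,p)
    for n in ["thermostat","thermostat_grip","probe","stand","hotplate","warmer"]:
        print(n,[(d['xy'],round(d['p'],2)) for d in r.recognise(n,c)][:3])
print(r.get_state()['time_s'])
E
```

```text
pics
{'time_s': 0.0, 'joints': array([-5.20739937e+01,  2.05898228e+01,  6.34794299e-01, -2.04972717e-02,
       -7.01373665e+01, -1.65067304e+01]), 'qd': array([-0.01909888, -0.04680086,  0.02272723,  0.02259454, -0.12099498,
       -0.0468484 ]), 'joint_torque': array([-7.79694947e-04, -5.82713628e+01,  2.93061000e+01,  6.99689358e+00,
        6.90556102e-03, -1.58776083e-04]), 'tcp_pos': array([ 0.24628113, -0.62789739,  0.2027475 ]), 'eef_rot': array([ 1.79905938e+02, -7.77975079e-03, -1.58587698e+02]), 'contact_force': array([0.08684956, 1.06550773, 0.03823404]), 'moment': array([-0.0212773 , -0.02019054,  0.04967737]), 'gripper_width': 0.08774493696557242}
side {'vfov': 47.877016011949166, 'cx': 282.04503222235815, 'cy': 210.81026679792947, 'distortion': array([0.02373616, 0.        , 0.        , 0.        , 0.        ]), 'R': array([[-0.82249862, -0.56848012,  0.01806594],
       [-0.32548795,  0.44440518, -0.83460268],
       [ 0.46642643, -0.69233979, -0.55055608]]), 't': array([0.5370596 , 0.20517808, 0.92599963])}
thermostat [([356.3, 175.4], 0.73), ([253.9, 281.7], 0.21)]
[... 543 characters left out ...]
ay([0.17631381, 0.54219418, 1.03137893])}
thermostat [([384.8, 213.3], 0.75)]
thermostat_grip [([384.4, 213.4], 0.74)]
probe [([213.1, 243.2], 0.49)]
stand [([220.6, 226.2], 0.65)]
hotplate [([331.9, 199.4], 0.95)]
warmer [([344.8, 200.0], 0.88)]
wrist {'vfov': 58.60084511978014, 'cx': 283.717633392178, 'cy': 207.70976481034268, 'distortion': array([-0.08671052,  0.        ,  0.        ,  0.        ,  0.        ]), 'R': array([[-0.36580948,  0.93068808,  0.00176926],
       [ 0.88854786,  0.34867932,  0.29817015],
       [ 0.2768865 ,  0.11064554, -0.9545111 ]]), 't': array([ 0.67418976, -0.03711744,  0.39240652])}
thermostat []
thermostat_grip []
probe []
stand []
hotplate []
warmer []
1.05
```

```bash
python3 - <<'E'
import cv2
for c,(x0,x1,y0,y1) in {"side":(130,430,110,335),"top":(170,430,120,315)}.items():
    im=cv2.imread(f"pics/{c}0.png")[y0:y1,x0:x1]
    s=800/(x1-x0); s=min(s,600/(y1-y0)); im=cv2.resize(im,None,fx=s,fy=s,interpolation=cv2.INTER_CUBIC); print(c,s,im.shape)
    cv2.imwrite(f"pics/{c}0z.png",im)
E
```

```text
side 2.6666666666666665 (600, 800, 3)
top 3.076923076923077 (600, 800, 3)
```

View pics/side0.png

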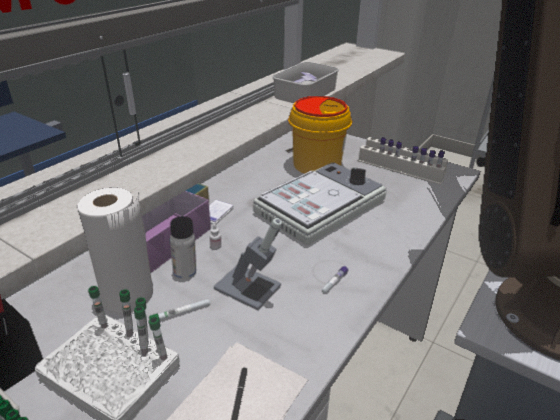

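View pics/side0z.png

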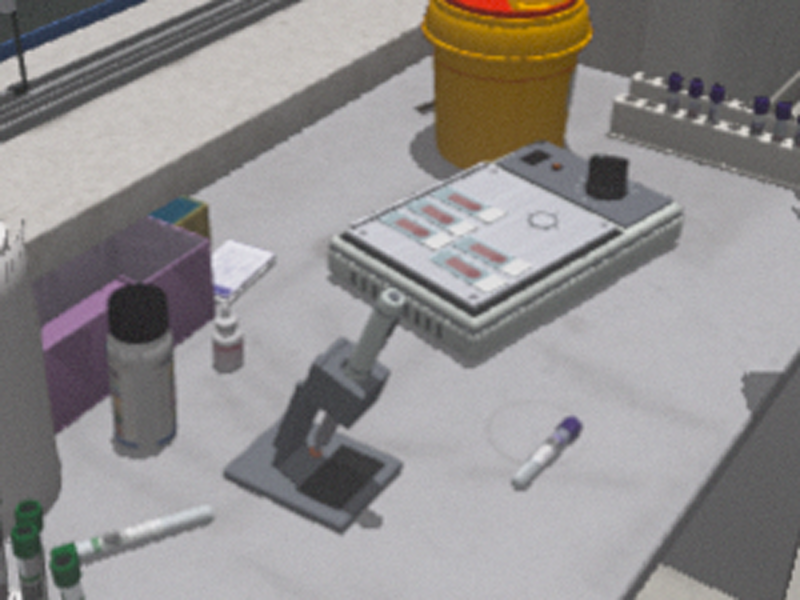

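View pics/top0z.png

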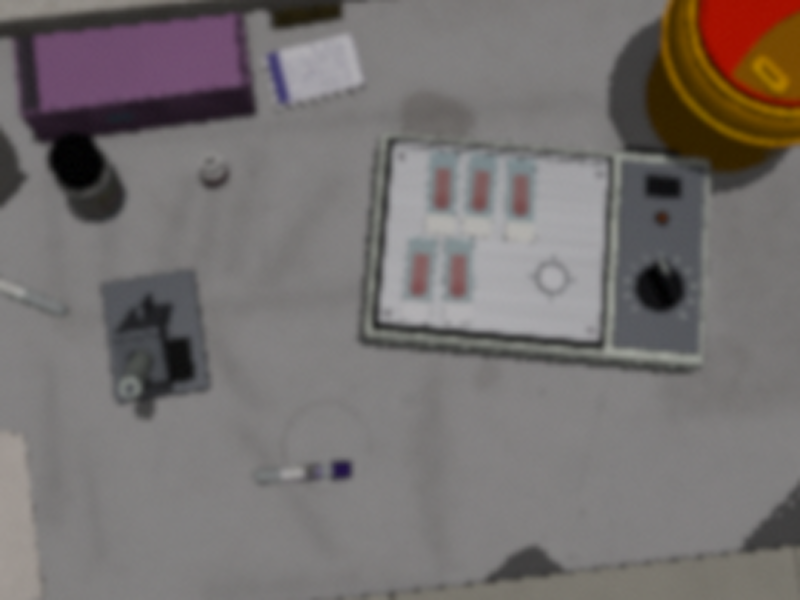

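```bash
cat > h.py <<'E'
import numpy as np, cv2
from scipy.optimize import least_squares
from scipy.spatial.transform import Rotation as Rn
def K(p): 
    f=210/np.tan(np.radians(p['vfov']/2)); return np.array([[f,0,p['cx']],[0,f,p['cy']],[0,0,1]])
def ray(p,uv):
    n=cv2.undistortPoints(np.array([[uv]],float),K(p),p['distortion'])[0,0]
    R=np.array(p['R']);C=-R.T@p['t'];d=R.T@np.array([n[0],n[1],1]);return C,d/np.linalg.norm(d)
def onz(p,uv,z):
    C,d=ray(p,uv);return C+d*(z-C[2])/d[2]
def tri(obs):
    A=0;b=0
    for p,uv in obs:
        C,d=ray(p,uv);M=np.eye(3)-np.outer(d,d);A=A+M;b=b+M@C
    return np.linalg.solve(A,b)
def proj(p,X):
    return cv2.projectPoints(np.atleast_2d(X).astype(float),cv2.Rodrigues(np.array(p['R']))[0],np.array(p['t'],float),K(p),p['distortion'])[0][:,0]
E
python3 - <<'E'
from plant import r
from h import *
np.set_printoptions(precision=4,suppress=True)
T=r.camera_params("top");S=r.camera_params("side")
t=lambda u,v:(170+u/3.0769,120+v/3.0769)
s=lambda u,v:(130+u/2.6667,110+v/2.6667)
print("ring",onz(T,t(552,278),.054),onz(S,s(543,220),.054))
print("knob",onz(T,t(660,286),.088),onz(S,s(607,163),.088))
c=[onz(T,t(*q),.054)[:2] for q in [(389,139),(613,155),(603,346),(376,328)]]
print("plate",c, np.mean(c,0)); print([np.linalg.norm(c[i]-c[i-1]) for i in range(4)])
e=[(c[0]-c[1]),(c[3]-c[2])];print("yaw",[np.degrees(np.arctan2(-v[0],v[1])) for v in e])
e=[(c[0]-c[3]),(c[1]-c[2])];print("yaw",[np.degrees(np.arctan2(v[1],v[0])) for v in e])
print("handle top",tri([(T,t(129,385)),(S,s(392,298))]))
b=[onz(T,t(*q),.01)[:2] for q in [(102,284),(193,270),(210,386),(117,402)]]
print("base",b,np.mean(b,0))
b2=[onz(S,s(*q),.01)[:2] for q in [(228,469),(283,414),(402,465),(342,523)]]
print("base side",b2,np.mean(b2,0))
for b in (b,):
  print([np.linalg.norm(b[i]-b[i-1]) for i in range(4)])
  e=[b[0]-b[3],b[1]-b[2]];print([np.degrees(np.arctan2(v[1],v[0])) for v in e])
  e=[b[0]-b[1],b[3]-b[2]];print([np.degrees(np.arctan2(-v[0],v[1])) for v in e])
E
```

```text
ring [ 0.5428 -0.0687  0.054 ] [ 0.5422 -0.0673  0.054 ]
knob [ 0.519  -0.1522  0.088 ] [ 0.5192 -0.1465  0.088 ]
plate [array([0.6859, 0.0579]), array([ 0.648 , -0.1398]), array([ 0.478 , -0.1038]), array([0.5164, 0.0902])] [ 0.5821 -0.0239]
[np.float64(0.1726297659808063), np.float64(0.20129780312012932), np.float64(0.17377575518909263), np.float64(0.19774998094411672)]
yaw [np.float64(-10.87701912522441), np.float64(-11.19998102498038)]
yaw [np.float64(-10.796553762776993), np.float64(-11.96794217186689)]
handle top [0.4716 0.2858 0.191 ]
base [array([0.5928, 0.3319]), array([0.5962, 0.2481]), array([0.4883, 0.2427]), array([0.4836, 0.3267])] [0.5402 0.2874]
base side [array([0.5884, 0.3322]), array([0.5956, 0.2574]), array([0.483 , 0.2509]), array([0.4831, 0.3273])] [0.5376 0.2919]
[np.float64(0.10930947213060731), np.float64(0.08377533686163235), np.float64(0.10808786265262343), np.float64(0.08419686496653939)]
[np.float64(2.679099850480313), np.float64(2.9012142856255854)]
[np.float64(2.3797089239760405), np.float64(3.213072122372918)]
```

```bash
python3 - <<'E'
from plant import r
from h import *
np.set_printoptions(precision=4,suppress=True)
T=r.camera_params("top");S=r.camera_params("side")
t=lambda u,v:(170+u/3.0769,120+v/3.0769)
s=lambda u,v:(130+u/2.6667,110+v/2.6667)
print("bin base near, desk",onz(T,t(740,168),0),onz(S,s(470,165),0))
for z in(.15,.2,.25): print(z,"rim",onz(T,t(680,105),z),onz(T,t(760,145),z),onz(S,(321,130),z))
E
python3 -m inch '-0.0268 0.0216 -0.002 0 0 0 1;-0.0268 0.0216 -0.002 0 0 0 1;-0.0268 0.0216 -0.002 0 0 0 1;-0.0268 0.0216 -0.002 0 0 0 1;-0.0268 0.0216 -0.002 0 0 0 1;-0.0268 0.0216 -0.002 0 0 0 1;-0.0268 0.0216 -0.002 0 0 0 1;-0.0268 0.0216 -0.002 0 0 0 1;-0.0268 0.0216 -0.002 0 0 0 1;-0.0268 0.0216 -0.002 0 0 0 1;-0.0268 0.0216 -0.002 0 0 0 1;-0.0268 0.0216 -0.002 0 0 0 1;-0.0268 0.0216 -0.002 0 0 0 1;-0.0268 0.0216 -0.002 0 0 0 1'
```

```text
bin base near, desk [ 0.6371 -0.2705  0.    ] [ 0.7063 -0.2028  0.    ]
0.15 rim [ 0.6565 -0.1761  0.15  ] [ 0.615  -0.2352  0.15  ] [ 0.6591 -0.1897  0.15  ]
0.2 rim [ 0.6403 -0.1598  0.2   ] [ 0.601  -0.2158  0.2   ] [ 0.6032 -0.0895  0.2   ]
0.25 rim [ 0.6241 -0.1435  0.25  ] [ 0.587  -0.1965  0.25  ] [0.5474 0.0107 0.25  ]
time_s: 2.22
tcp_pos: [0.4859, -0.2082, 0.2321]
eef_rot: [-180.0, 0.0, -158.6]
contact_force: [0.5, -0.5, -0.7]
gripper_width: 0.0876
```

```bash
python3 -m inch '-0.026 0.0215 0 0 0 0.113 1;-0.026 0.0215 0 0 0 0.113 1;0 0 0 0 0 0.113 1;0 0 0 0 0 0.113 1;0 0 0 0 0 0.113 1;0 0 0 0 0 0 1;0 0 0 0 0 0 1'
python3 - <<'E'
from plant import r
from h import *
p=r.camera_params("wrist");im=r.capture("wrist");cv2.imwrite("pics/w1.png",im[:,:,::-1])
s=r.get_state();print(s['joints'],s['tcp_pos'],s['eef_rot'])
for n in ["thermostat","hotplate"]: print(n,r.recognise(n,"wrist")[:2])
np.save('w1.npy',p,allow_pickle=True)
E
```

```text
time_s: 2.8
tcp_pos: [0.5213, -0.1528, 0.2318]
eef_rot: [180.0, 0.0, 169.3]
contact_force: [-0.5, -0.4, -0.5]
gripper_width: 0.0878
[ 4.32462754e+00  7.08181393e+00 -1.35187919e+01  2.75619630e-03
 -6.93886667e+01 -1.05057433e+02] [ 0.52122049 -0.15294968  0.23175973] [1.79999705e+02 1.10294224e-02 1.69268164e+02]
thermostat [{'xy': [275.1, 181.5], 'p': 0.73}]
hotplate [{'xy': [417.7, 197.7], 'p': 0.56}]
```

View pics/w1.png

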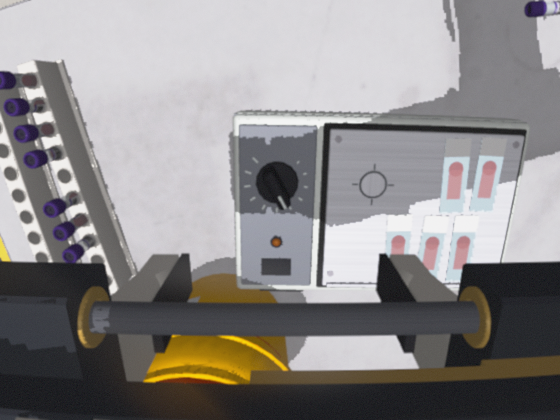

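```bash
python3 - <<'E'
from h import *
p=np.load('w1.npy',allow_pickle=True).item()
im=cv2.imread('pics/w1.png')
z=cv2.resize(im[130:240,230:420],None,fx=4.2,fy=4.2,interpolation=cv2.INTER_CUBIC);cv2.imwrite('pics/w1z.png',z)
np.set_printoptions(precision=4,suppress=True)
print("bar top",onz(p,(275.5,182),.088),"skirt",onz(p,(276,182),.058))
print("ring",onz(p,(373,184),.054))
c=[onz(p,q,.054)[:2] for q in [(328,129),(523,132),(507,285),(321,283)]];print(c,np.mean(c,0))
E
```

```text
bar top [ 0.5161 -0.1587  0.088 ] skirt [ 0.523  -0.1602  0.058 ]
ring [ 0.5437 -0.0665  0.054 ]
[array([ 0.4825, -0.1022]), array([0.5186, 0.088 ]), array([0.6868, 0.0706]), array([ 0.6422, -0.1342])] [ 0.5825 -0.0195]
```

View pics/w1z.png

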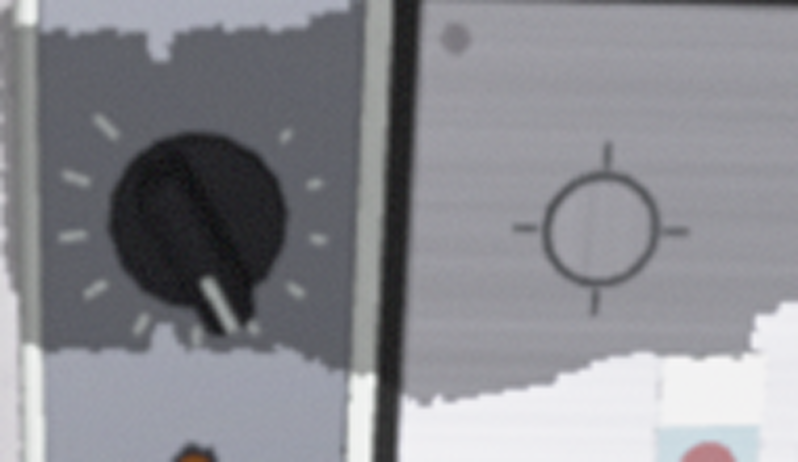

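```bash
python3 - <<'E'
from h import *
np.set_printoptions(precision=4,suppress=True)
p=np.load('w1.npy',allow_pickle=True).item()
q=lambda u,v:(230+u/4.2,130+v/4.2)
print("skirt c",onz(p,q(198,217),.058),'edges',onz(p,q(110,217),.057),onz(p,q(287,217),.057))
a=onz(p,q(206,284),.088);b=onz(p,q(235,328),.088);print(a,b,np.degrees(np.arctan2(*(b-a)[:2][::-1])))
for e in [((183,150),(255,290)),((135,185),(205,305))]:
    a=onz(p,q(*e[0]),.088);b=onz(p,q(*e[1]),.088);print(a,b,np.degrees(np.arctan2(*(b-a)[:2][::-1])))
# from warmer: ring & geometry: ring->knob
for yaw in(-11.3,):
  th=np.radians(yaw);R=np.array([[np.cos(th),-np.sin(th)],[np.sin(th),np.cos(th)]])
  print("ring from plate centre",np.array([.582,-.022])+R@[-.03,-.052])
for u,v in[(287,135),(105,127),(195,335)]: 
  d=onz(p,q(u,v),.05)-onz(p,q(198,217),.058);print(np.degrees(np.arctan2(d[1],d[0])))
E
```

```text
skirt c [ 0.5229 -0.159   0.058 ] edges [ 0.5193 -0.1791  0.057 ] [ 0.527  -0.1388  0.057 ]
[ 0.5308 -0.1583  0.088 ] [ 0.5417 -0.1541  0.088 ] 21.531703901876636
[ 0.5013 -0.1576  0.088 ] [ 0.5341 -0.1483  0.088 ] 15.844100231052764
[ 0.5068 -0.1689  0.088 ] [ 0.5354 -0.1594  0.088 ] 18.338165521276952
ring from plate centre [ 0.5424 -0.0671]
119.84315998511765
-142.8694119515125
-12.55680267438322
```

```bash
python3 -m inch '-0.001 -0.006 0.02 0 0 -0.1 0.5;0 0 0.02 0 0 -0.1 0.5;0 0 0.02 0 0 -0.1 0.5;0 0 0.02 0 0 -0.1 0.5;0 0 0.02 0 0 -0.1 0.5;0 0 0 0 0 0 0.5;0 0 0 0 0 0 0.5'
python3 - <<'E'
from plant import r
from h import *
p=r.camera_params("wrist");im=r.capture("wrist");cv2.imwrite("pics/w2.png",im[:,:,::-1])
s=r.get_state();print(s['joints'],s['tcp_pos'],s['eef_rot'])
np.save('w2.npy',p,allow_pickle=True)
E
```

```text
time_s: 3.53
tcp_pos: [0.5205, -0.1592, 0.1313]
eef_rot: [180.0, -0.1, -162.4]
contact_force: [0.2, -0.6, 1.0]
gripper_width: 0.0471
[ 3.63451082e+00  1.17672091e+01 -2.15274812e+01  3.26028649e-02
 -5.66959636e+01 -7.60999087e+01] [ 0.52146122 -0.15925467  0.13241614] [-1.79971302e+02  2.52169635e-03 -1.62447498e+02]
```

View pics/w2.png

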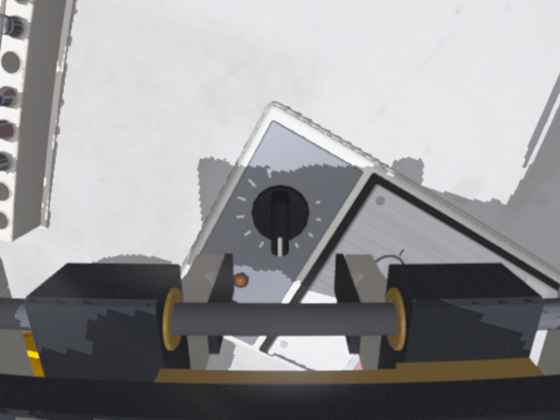

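```bash
python3 - <<'E'
from h import *
p=np.load('w2.npy',allow_pickle=True).item()
print(onz(p,(280,213),.058), proj(p,[[.5214,-.1592,.058],[.5214,-.1592,.132]]))
a=onz(p,(280,235),.088);b=onz(p,(280,255),.088);print(a,b,np.degrees(np.arctan2(*(b-a)[:2][::-1])))
E
python3 -m inch '0 0 0.02 0 0 0 0.5;0 0 0.02 0 0 0 0.5;0 0 0.018 0 0 0 0.5;0 0 0.008 0 0 0 0.5;0 0 0 0 0 0 0.5'
```

```text
[ 0.52306818 -0.1606036   0.058     ] [[282.57825867 211.44515301]
 [282.46972465 254.4932668 ]]
[ 0.52785735 -0.15886782  0.088     ] [ 0.5412351  -0.15466521  0.088     ] 17.440080757372524
time_s: 4.0
tcp_pos: [0.5208, -0.159, 0.0652]
eef_rot: [180.0, -0.1, -162.4]
contact_force: [-0.4, -0.1, 0.6]
gripper_width: 0.0441
```

```bash
python3 -m inch '-0.001 -0.0015 0 0 0 0 0.1;0 0 0 0 0 0 0;0 0 0 0 0 0 0;0 0 0 0 0 0 0;0 0 0 0 0 0 0;0 0 0 0 0 0 0' 12
python3 -c "
from plant import r
s=r.get_state();print(s['contact_force'],s['moment'],s['gripper_width'])"
```

```text
time_s: 4.5
tcp_pos: [0.5227, -0.1601, 0.0661]
eef_rot: [-180.0, 0.0, -162.3]
contact_force: [0.1, 0.7, 0.2]
gripper_width: 0.0091
[0.08123325 0.68396405 0.21353676] [ 0.00892946 -0.01731041 -0.03306758] 0.009115996197009903
```

```bash
python3 -m inch '0 0 0 0 0 -0.1 0;0 0 0 0 0 -0.1 0;0 0 0 0 0 -0.1 0;0 0 0 0 0 -0.1 0;0 0 0 0 0 -0.1 0;0 0 0 0 0 -0.1 0;0 0 0 0 0 -0.1 0;0 0 0 0 0 -0.1 0;0 0 0 0 0 -0.1 0;0 0 0 0 0 -0.1 0;0 0 0 0 0 -0.1 0;0 0 0 0 0 -0.1 0;0 0 0 0 0 -0.1 0;0 0 0 0 0 -0.1 0;0 0 0 0 0 -0.1 0;0 0 0 0 0 -0.1 0;0 0 0 0 0 0 0'
python3 - <<'E'
from plant import r
import cv2
s=r.get_state();print(s['contact_force'],s['moment'],s['gripper_width'])
cv2.imwrite("pics/w3.png",r.capture("wrist")[:,:,::-1])
E
```

```text
time_s: 5.92
tcp_pos: [0.5225, -0.1601, 0.0658]
eef_rot: [-180.0, -0.0, -70.4]
contact_force: [-0.1, 0.3, 0.6]
gripper_width: 0.0004
[-0.10371678  0.3191663   0.6191404 ] [-0.05353888  0.11075524  0.00920048] 0.0003981684161704625
```

View pics/w3.png

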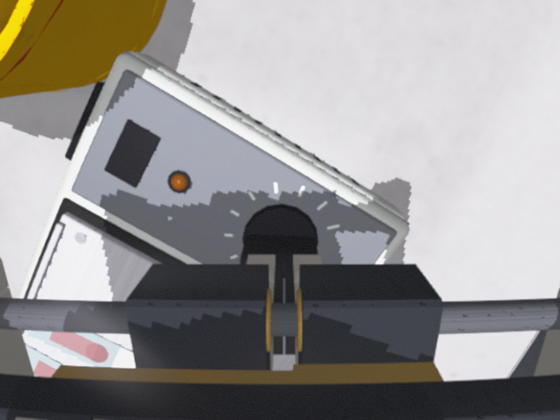

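```bash
python3 -m inch '0 0 -0.02 0 0 0 0;0 0 -0.02 0 0 0 0;0 0 -0.03 0 0 0 0.5;0 0 -0.03 0 0 0 0.5;0 0 0 0 0 0 0.5;0 0 0 0 0 0 0.5'
python3 - <<'E'
from plant import r
from h import *
p=r.camera_params("wrist");im=r.capture("wrist");cv2.imwrite("pics/w4.png",im[:,:,::-1])
s=r.get_state();print(s['tcp_pos'],s['eef_rot']);t=s['tcp_pos']
np.save('w4.npy',p,allow_pickle=True)
print(proj(p,[[t[0],t[1],t[2]],[t[0],t[1],t[2]+.05],[.523,-.160,.058],[.523,-.160,.088]]))
im=r.capture("top");cv2.imwrite("pics/t4.png",cv2.resize(im[140:300,270:450],None,fx=3.7,fy=3.7,interpolation=cv2.INTER_CUBIC)[:,:,::-1])
im=r.capture("side");cv2.imwrite("pics/s4.png",cv2.resize(im[120:270,230:430],None,fx=3.7,fy=3.7,interpolation=cv2.INTER_CUBIC)[:,:,::-1])
E
```

```text
time_s: 6.47
tcp_pos: [0.5237, -0.1601, 0.1677]
eef_rot: [-179.8, -0.1, -70.8]
contact_force: [-0.2, 0.0, -0.1]
gripper_width: 0.0216
[ 0.52260888 -0.15993456  0.1661338 ] [-1.79913763e+02 -3.58889819e-03 -7.08025412e+01]
[[285.36467031 251.09995809]
 [285.37044226 301.48203338]
 [284.92108161 195.99197879]
 [284.87874839 207.04495146]]
```

View pics/w4.png

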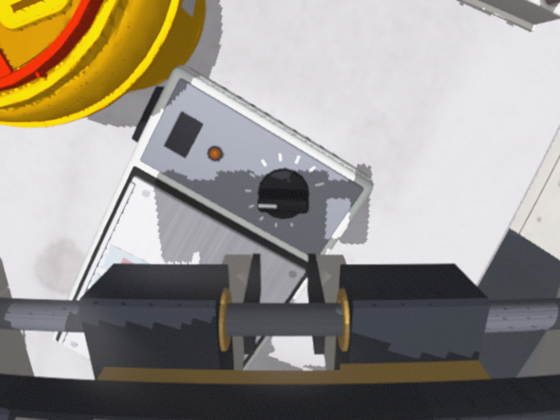

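View pics/t4.png

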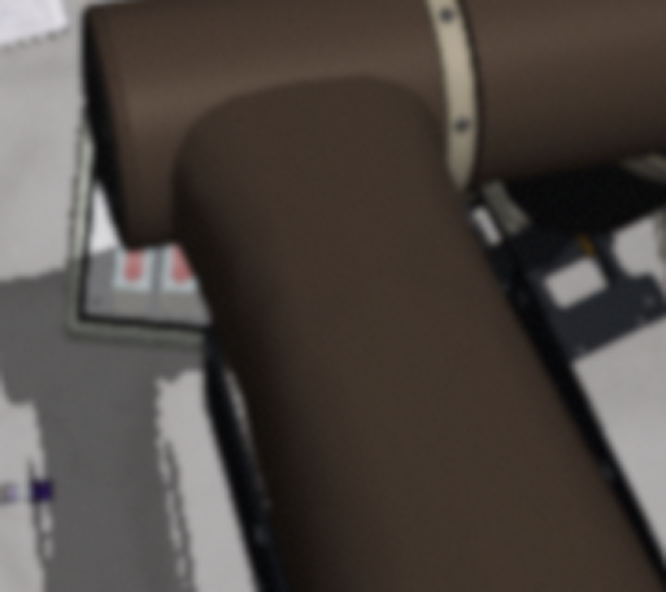

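View pics/s4.png

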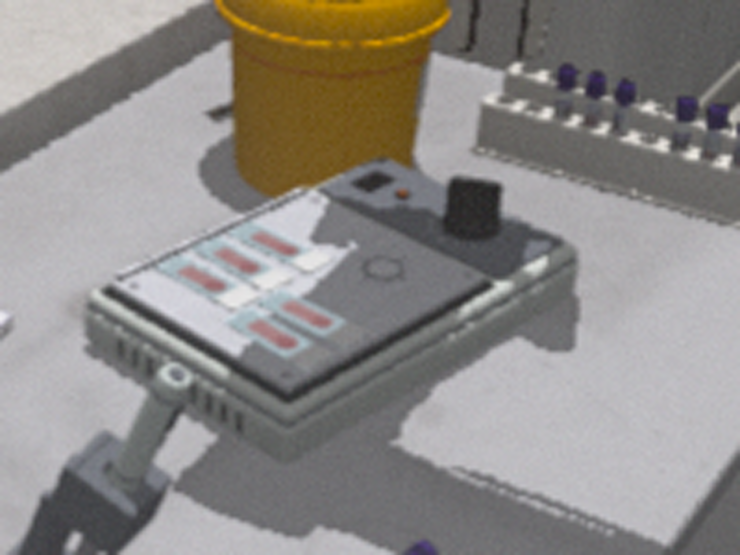

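```bash
python3 - <<'E'
from h import *
np.set_printoptions(precision=4,suppress=True)
im=cv2.imread('pics/w3.png');cv2.imwrite('pics/w3z.png',cv2.resize(im[170:320,180:380],None,fx=4,fy=4,interpolation=cv2.INTER_CUBIC))
P=[np.load(f'w{i}.npy',allow_pickle=True).item() for i in (1,2,4)]
im=cv2.imread('pics/w4.png');cv2.imwrite('pics/w4z.png',cv2.resize(im[140:260,220:380],None,fx=5,fy=5,interpolation=cv2.INTER_CUBIC))
im=cv2.imread('pics/w2.png');cv2.imwrite('pics/w2z.png',cv2.resize(im[160:280,200:360],None,fx=5,fy=5,interpolation=cv2.INTER_CUBIC))
E
```

```text
(no output)
```

View pics/w3z.png

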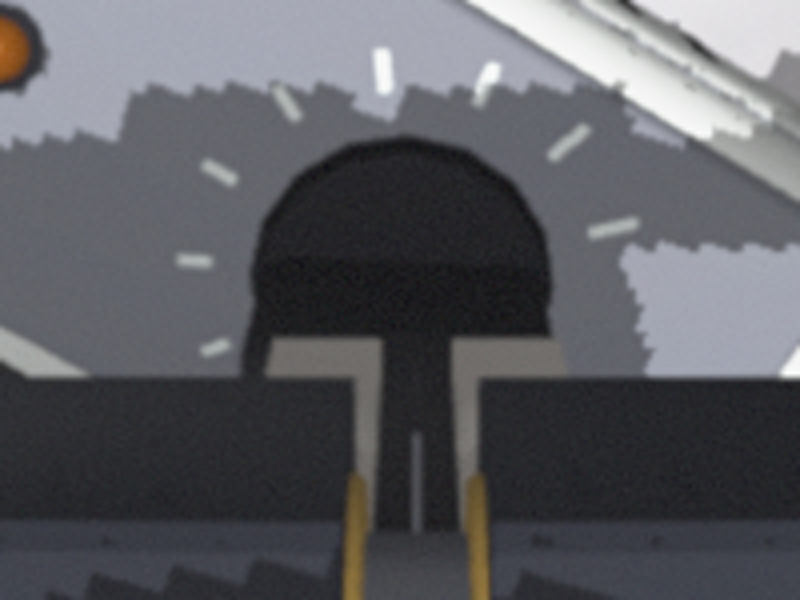

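View pics/w4z.png

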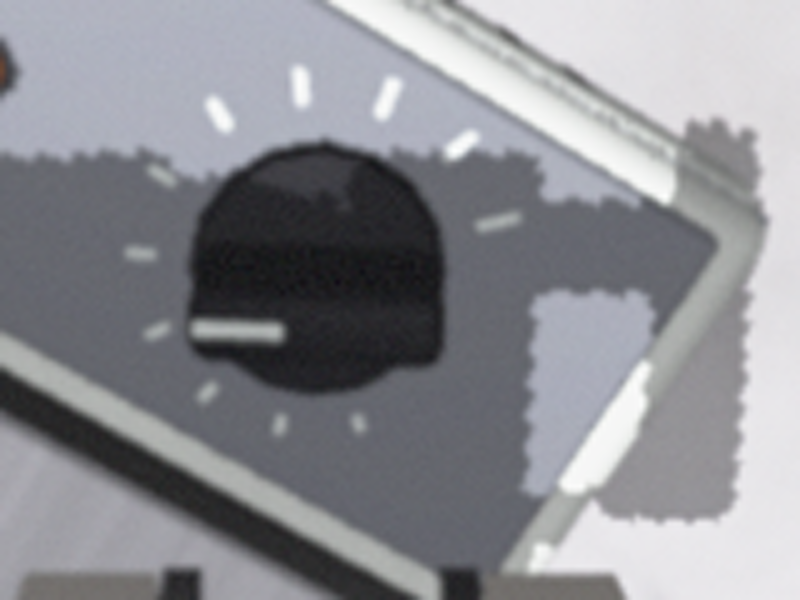

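View pics/w2z.png

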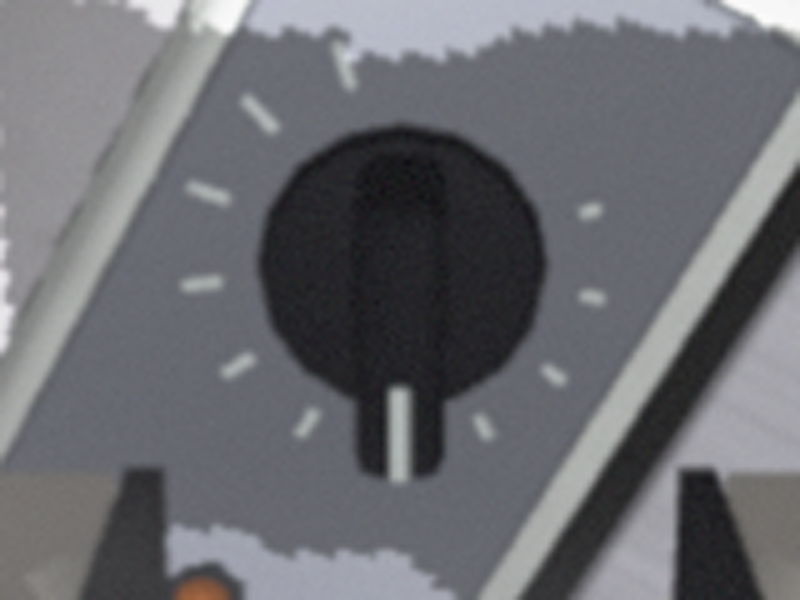

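```bash
python3 - <<'E'
from h import *
np.set_printoptions(precision=4,suppress=True)
P={i:np.load(f'w{i}.npy',allow_pickle=True).item() for i in (1,2,4)}
print("tip",tri([(P[2],(280,256)),(P[4],(258.4,206))]))
print("inner",tri([(P[2],(279.6,237.6)),(P[4],(277,206.4))]))
print("skirt",tri([(P[2],(280.4,213)),(P[4],(283.6,193.6))]))
print("skirt12",tri([(P[2],(280.4,213)),(P[1],(277.1,181.7))]))
for i in P: print(-np.array(P[i]['R']).T@P[i]['t'])
for X in ([.523,-.16,.088],[.5411,-.1543,.088],[.523,-.16,.058]): print(proj(P[2],X),proj(P[4],X))
E
python3 - <<'E'
from plant import r
s=r.get_state();print(s['tcp_pos'],s['eef_rot'])
E
```

```text
tip [ 0.5415 -0.1546  0.0889]
inner [ 0.5288 -0.159   0.09  ]
skirt [ 0.5243 -0.1601  0.0533]
skirt12 [ 0.5247 -0.1596  0.0515]
[ 0.4416 -0.1377  0.4125]
[ 0.4436 -0.1836  0.3122]
[ 0.5495 -0.2366  0.3486]
[[280.5893 227.729 ]] [[284.8787 207.045 ]]
[[280.5949 254.9741]] [[258.8661 206.2598]]
[[280.8347 213.1562]] [[284.9211 195.992 ]]
[ 0.5217362  -0.15997772  0.16472387] [ 1.79920959e+02  4.34846163e-02 -7.07407162e+01]
```

```bash
python3 -m inch '0 0 0 0 0 0.115 0.5;0 0 0 0 0 0.115 0.5;0 0 0 0 0 0.115 0.5;0 0 0 0 0 0.115 0.5;0 0 0 0 0 0.115 0.5;0 0 0 0 0 0.115 0.5;0 0 0 0 0 0.115 0.5;0 0 0 0 0 0.115 0.5;0 0 0 0 0 0.115 0.5;0 0 0 0 0 0.115 0.5;0 0 0 0 0 0.115 0.5;0 0 0 0 0 0.115 0.5;0 0 0 0 0 0.115 0.5;0 0 0 0 0 0.105 0.5;0 0 0.03 0 0 0 0.4;0 0 0.03 0 0 0 0.4;0 0 0.03 0 0 0 0.4;0 0 0.01 0 0 0 0.4;0 0 0 0 0 0 0.4'
python3 - <<'E'
from plant import r
from h import *
im=r.capture("wrist");cv2.imwrite("pics/w5.png",im[:,:,::-1])
im=r.capture("side");cv2.imwrite("pics/s5.png",cv2.resize(im[120:240,270:430],None,fx=5,fy=5,interpolation=cv2.INTER_CUBIC)[:,:,::-1])
s=r.get_state();print(s['tcp_pos'],s['eef_rot'],s['gripper_width'])
E
```

```text
time_s: 8.2
tcp_pos: [0.5198, -0.1601, 0.0623]
eef_rot: [179.9, -0.4, -162.4]
contact_force: [-0.9, -0.7, 1.0]
gripper_width: 0.0352
[ 0.5227595  -0.16026335  0.06593897] [-1.79984440e+02 -5.72724383e-02 -1.62306851e+02] 0.034826496111720825
```

View pics/w5.png

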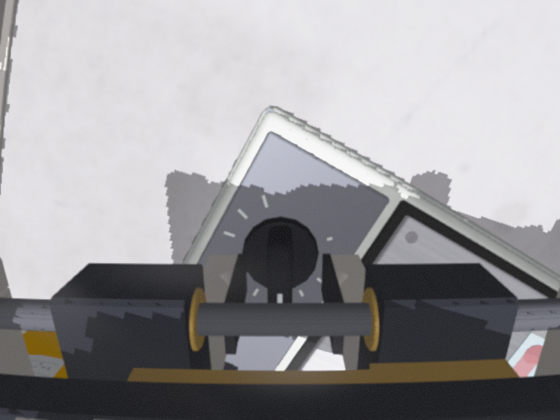

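View pics/s5.png

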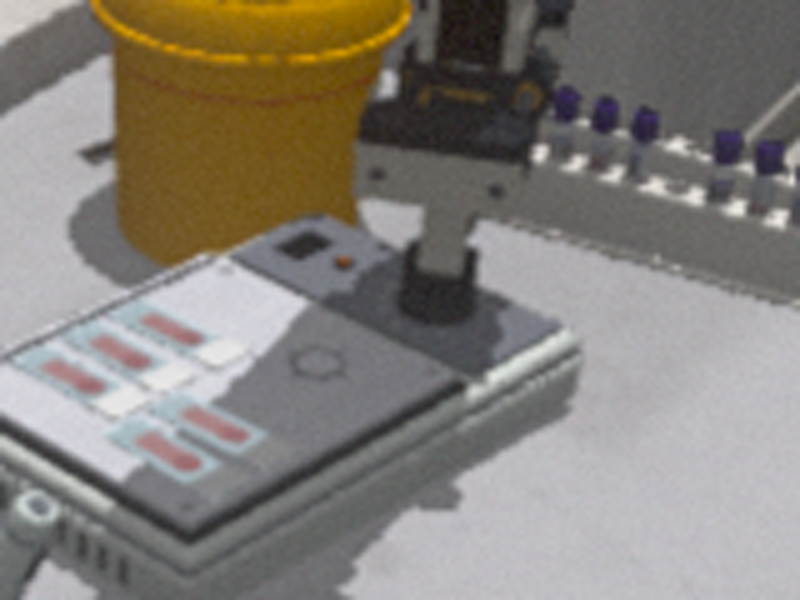

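```bash
python3 -m inch '0 0 0 0 0 0 0.2;0 0 0 0 0 0 0.1;0 0 0 0 0 0 0.1;0 0 0 0 0 0 0.1;0 0 0 0 0 0 0.1;0 0 0 0 0 0 0.1' 12
python3 - <<'E'
from plant import r
from h import *
s=r.get_state();print(s['tcp_pos'],s['eef_rot'],s['gripper_width'],s['contact_force'],s['moment'])
im=r.capture("wrist");cv2.imwrite("pics/w6.png",cv2.resize(im[170:320,180:380],None,fx=4,fy=4,interpolation=cv2.INTER_CUBIC)[:,:,::-1])
E
python3 -m inch '0 0 0 0 0 0 0;0 0 0 0 0 0 0;0 0 0 0 0 0 0'
```

```text
time_s: 8.8
tcp_pos: [0.5227, -0.1601, 0.0661]
eef_rot: [-180.0, 0.0, -162.3]
contact_force: [0.2, 0.8, 0.4]
gripper_width: 0.0092
[ 0.52267758 -0.16006293  0.06606598] [-1.79989498e+02  3.90625889e-02 -1.62306862e+02] 0.009207206999655633 [0.2121657  0.7776123  0.38699216] [ 0.01403594 -0.0175008   0.04931896]
time_s: 9.1
tcp_pos: [0.5225, -0.1601, 0.0656]
eef_rot: [180.0, -0.0, -162.3]
contact_force: [0.4, -0.4, -0.5]
gripper_width: 0.0009
```

View pics/w6.png

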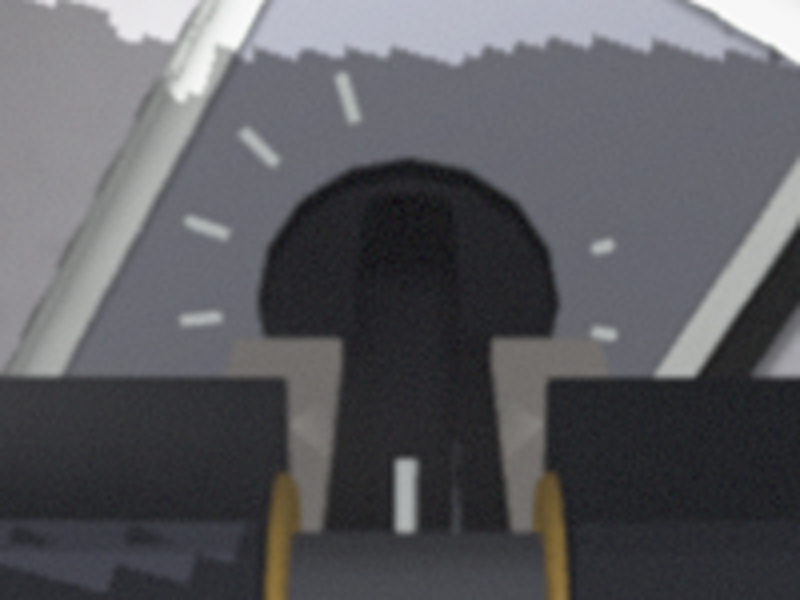

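```bash
python3 - <<'E'
from plant import r
from h import *
s=r.get_state();print(s['gripper_width'],s['joint_torque'])
im=r.capture("wrist");cv2.imwrite("pics/w7.png",cv2.resize(im[170:320,180:380],None,fx=4,fy=4,interpolation=cv2.INTER_CUBIC)[:,:,::-1])
im=r.capture("side");cv2.imwrite("pics/s7.png",cv2.resize(im[120:200,310:410],None,fx=7,fy=7,interpolation=cv2.INTER_CUBIC)[:,:,::-1])
E
```

```text
0.0008671082220500633 [ 1.02104984e-04 -4.60438871e+01  2.31077635e+01  5.51246792e+00
 -6.90563209e-02 -2.10676189e-04]
```

View pics/w7.png

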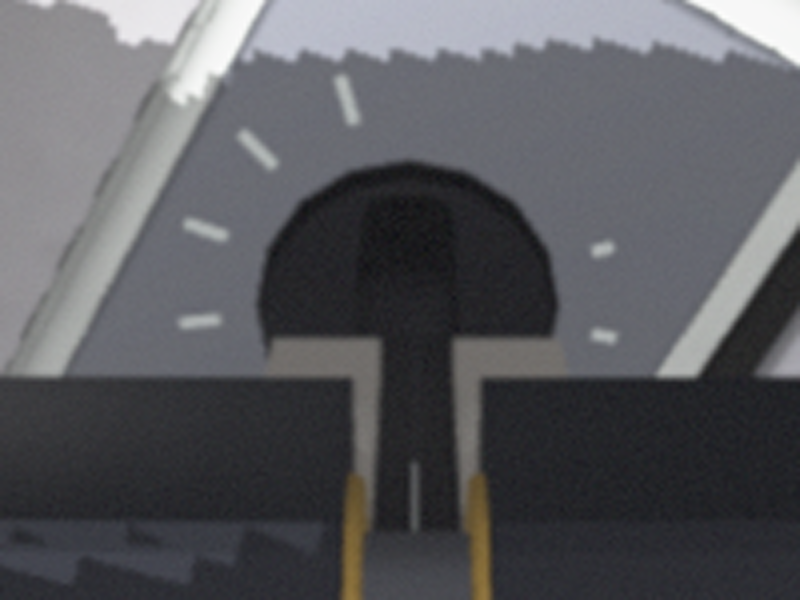

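View pics/s7.png

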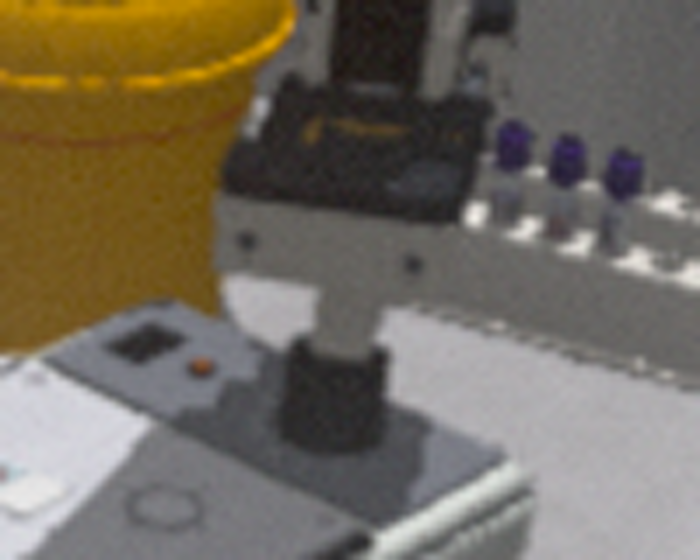

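```bash
python3 -m inch '0 0 0 0 0 0 0.4;0 0 0 0 0 0 0.4;0 0 0 0 0 0 0.4;0 0 0 0 0 0 0.4;0 0 0 0 0 0 0.4;0 0 0 0 0 0 0.4;0 0 0.0065 0 0 0 0.3;0 0 0 0 0 0 0.2;0 0 0 0 0 0 0;0 0 0 0 0 0 0;0 0 0 0 0 0 0;0 0 0 0 0 0 0;0 0 0 0 0 0 0;0 0 0 0 0 0 0;0 0 0 0 0 0 0' 20
python3 - <<'E'
from plant import r
from h import *
s=r.get_state();print(s['tcp_pos'],s['gripper_width'],s['contact_force'],s['moment'])
im=r.capture("wrist");cv2.imwrite("pics/w8.png",cv2.resize(im[170:320,180:380],None,fx=4,fy=4,interpolation=cv2.INTER_CUBIC)[:,:,::-1])
E
```

```text
time_s: 10.45
tcp_pos: [0.5227, -0.1611, 0.0591]
eef_rot: [-179.9, -0.0, -162.3]
contact_force: [2.9, -7.8, -4.8]
gripper_width: 0.0117
[ 0.52269639 -0.16105073  0.05908182] 0.011676239290425258 [ 2.86960612 -7.75305133 -4.82691901] [-2.46494968 -0.75640302 -0.02996973]
```

View pics/w8.png

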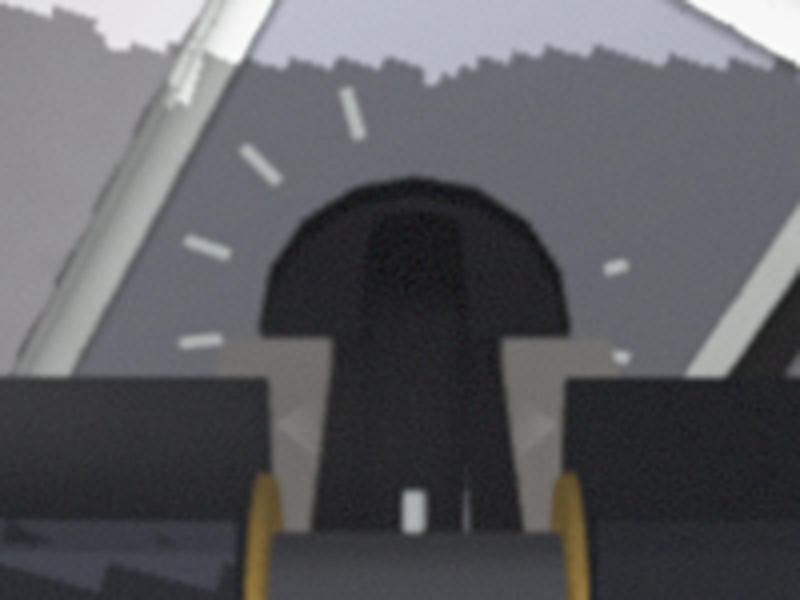

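```bash
python3 -m inch '0 -0.001 -0.0005 0 0 0 0;0 0 0 0 0 -0.1 0;0 0 0 0 0 -0.1 0;0 0 0 0 0 -0.1 0;0 0 0 0 0 -0.1 0;0 0 0 0 0 -0.1 0;0 0 0 0 0 -0.1 0;0 0 0 0 0 -0.1 0;0 0 0 0 0 -0.1 0;0 0 0 0 0 -0.1 0;0 0 0 0 0 -0.1 0;0 0 0 0 0 -0.1 0;0 0 0 0 0 -0.1 0;0 0 0 0 0 -0.1 0;0 0 0 0 0 -0.1 0;0 0 0 0 0 -0.1 0;0 0 0 0 0 0 0'
python3 - <<'E'
from plant import r
from h import *
s=r.get_state();print(s['tcp_pos'],s['gripper_width'],s['contact_force'],s['moment'],s['joints'])
im=r.capture("wrist");cv2.imwrite("pics/w9.png",im[:,:,::-1])
E
```

```text
time_s: 11.92
tcp_pos: [0.5252, -0.1625, 0.0592]
eef_rot: [-179.8, -0.2, -76.0]
contact_force: [11.8, -14.1, -16.5]
gripper_width: 0.0117
[ 0.52524328 -0.16251073  0.05921786] 0.01171865271861424 [ 11.75727012 -14.11461067 -16.54236168] [-5.00142457 -3.91518496 -0.02512163] [  3.31569165  16.7348568  -26.09356651   0.15993017 -46.97542373
  10.59377143]
```

View pics/w9.png

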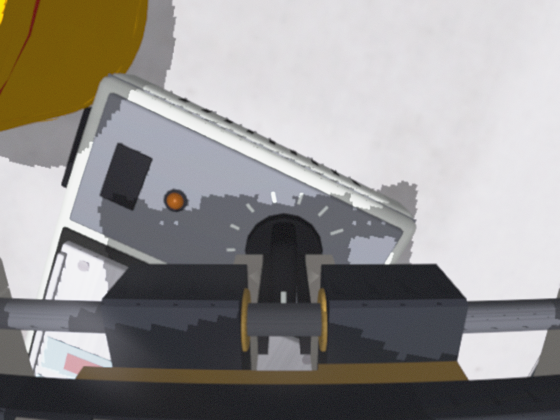

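```bash
python3 -m inch '0.0018 -0.0011 0.001 0 0 0 0;0 0 0 0 0 -0.05 0;0 0 0 0 0 -0.05 0;0 0 0 0 0 -0.05 0;0 0 0 0 0 -0.05 0;0 0 0 0 0 0 0'
python3 - <<'E'
from plant import r
from h import *
s=r.get_state();print(s['gripper_width'],s['contact_force'],s['moment'],s['joints'],s['joint_torque'])
E
```

```text
time_s: 12.47
tcp_pos: [0.526, -0.1628, 0.0591]
eef_rot: [-179.9, -0.1, -64.7]
contact_force: [4.6, -3.3, -3.7]
gripper_width: 0.0114
0.011423820901909828 [ 4.61167489 -3.30033589 -3.74808891] [-1.18523681 -1.51420623 -0.04219272] [ 3.21679559e+00  1.68467675e+01 -2.59023631e+01  4.68473047e-02
 -4.70940265e+01  2.20473410e+01] [  0.85374489 -48.50862265  21.40068054   4.48826954  -1.48909461
   0.85404804]
```

```bash
python3 -m inch '0 0 0 0 0 -0.05 0;0 0 0 0 0 -0.05 0;0 0 0 0 0 -0.05 0;0 0 0 0 0 0 0'
python3 - <<'E'
from plant import r
s=r.get_state();print(s['eef_rot'],s['gripper_width'],s['contact_force'],s['moment'],s['joint_torque'])
E
python3 -m inch '0 0 0 0 0 -0.05 0;0 0 0 0 0 -0.05 0;0 0 0 0 0 -0.05 0;0 0 0 0 0 0 0'
python3 - <<'E'
from plant import r
from h import *
s=r.get_state();print(s['eef_rot'],s['gripper_width'],s['contact_force'],s['moment'],s['joint_torque'])
im=r.capture("wrist");cv2.imwrite("pics/w10.png",im[:,:,::-1])
E
```

```text
time_s: 12.8
tcp_pos: [0.5262, -0.1626, 0.0591]
eef_rot: [-179.9, -0.1, -56.1]
contact_force: [5.0, -2.9, -4.4]
gripper_width: 0.0117
[-1.79855081e+02 -1.17037631e-01 -5.61136183e+01] 0.011747874395078102 [ 5.03342106 -2.88605944 -4.43880828] [-0.96304544 -1.72915332 -0.08475544] [  0.58119183 -48.74049067  21.08436942   4.69771564  -1.76936187
   0.99838424]
time_s: 13.13
tcp_pos: [0.5261, -0.1624, 0.0591]
eef_rot: [-179.9, -0.1, -47.6]
contact_force: [5.8, 0.2, -3.4]
gripper_width: 0.0129
[-1.79859737e+02 -1.13908622e-01 -4.76212653e+01] 0.012894041812391505 [ 5.8372691   0.24495411 -3.39799042] [-0.39257828 -1.94091451 -0.62895959] [  0.17977109 -47.9818511   20.49276352   5.26769042  -1.88804045
   1.5508727 ]
```

View pics/w10.png

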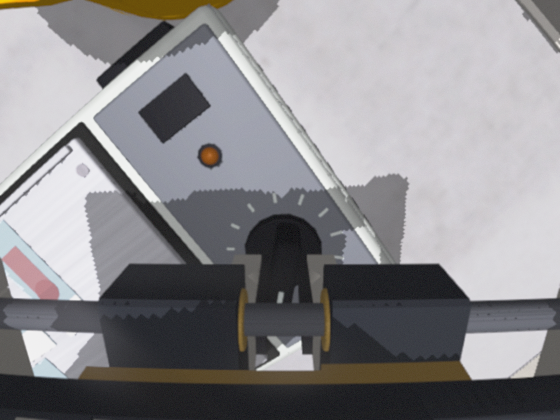

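```bash
python3 -m inch '0 0 0 0 0 -0.03 0;0 0 0 0 0 0 0.4;0 0 0 0 0 0 0.4;0 0 0 0 0 0 0.4;0 0 0 0 0 0 0.4;0 0 -0.015 0 0 0 0.4;0 0 -0.03 0 0 0 0.4;0 0 -0.04 0 0 0 0.5;0 0 -0.04 0 0 0 0.5;0 0 -0.04 0 0 0 0.5;0 0 0 0 0 0 0.5;0 0 0 0 0 0 0.5'
python3 - <<'E'
from plant import r
from h import *
p=r.camera_params("wrist");im=r.capture("wrist");cv2.imwrite("pics/w11.png",cv2.resize(im[100:250,200:400],None,fx=4,fy=4,interpolation=cv2.INTER_CUBIC)[:,:,::-1])
np.save('w11.npy',p,allow_pickle=True)
s=r.get_state();print(s['joints'],s['tcp_pos'],s['eef_rot'])
E
```

```text
time_s: 14.18
tcp_pos: [0.5253, -0.1626, 0.2265]
eef_rot: [-179.8, -0.2, -46.0]
contact_force: [-0.3, 0.4, -0.7]
gripper_width: 0.0438
[ 3.22836327e+00  7.83815503e+00 -1.35894218e+01 -2.80868391e-02
 -6.84893010e+01  4.07517516e+01] [ 0.52412185 -0.16235846  0.22438673] [-1.79919966e+02 -3.44528531e-02 -4.60301890e+01]
```

View pics/w11.png

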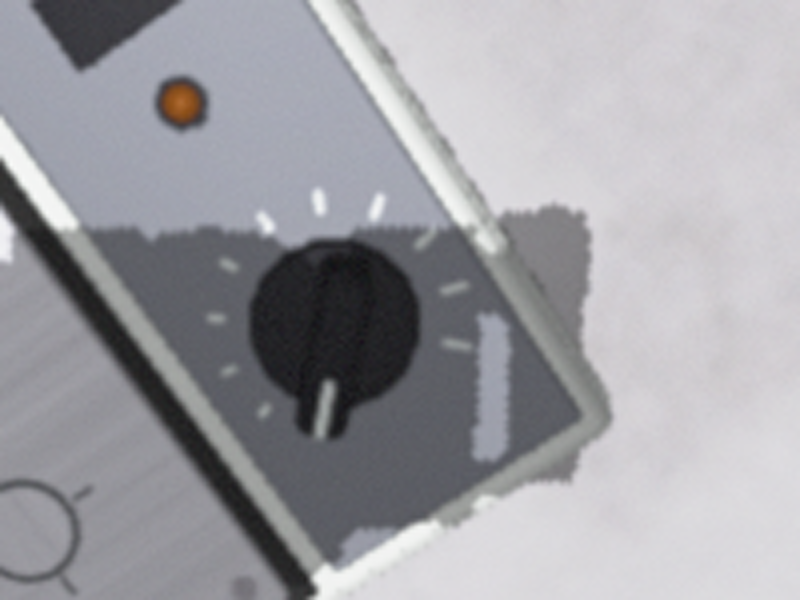

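```bash
python3 - <<'E'
from h import *
p=np.load('w11.npy',allow_pickle=True).item()
q=lambda u,v:(200+u/4,100+v/4)
c=np.array([.524,-.161])
for t in [(265,410),(228,370),(320,200),(455,287),(457,345)]:
    d=onz(p,q(*t),.05)[:2]-c;print(np.degrees(np.arctan2(d[1],d[0])),np.linalg.norm(d))
a=onz(p,q(330,385),.088);b=onz(p,q(321,436),.088);print(a,b,np.degrees(np.arctan2(*(b-a)[:2][::-1])))
E
```

```text
96.08633591619981 0.02941761668889969
69.48269078446562 0.030013111743208698
-37.72383627507712 0.02949358521178473
-120.24057885767863 0.02963707946980007
-148.42123299999466 0.030054374688806448
[ 0.52083391 -0.15544141  0.088     ] [ 0.51406221 -0.14551995  0.088     ] 124.31472633084833
```

```bash
python3 -m inch '-0.0314 -0.0211 -0.0067 0 0 0 0.6;-0.0314 -0.0211 -0.0067 0 0 0 0.6;-0.0314 -0.0211 -0.0067 0 0 0 0.6;-0.0314 -0.0211 -0.0067 0 0 0 0.6;-0.0314 -0.0211 -0.0067 0 0 0 0.6;-0.0314 -0.0211 -0.0067 0 0 0 0.6;-0.0314 -0.0211 -0.0067 0 0 0 0.6;-0.0314 -0.0211 -0.0067 0 0 0 0.6;-0.0314 -0.0211 -0.0067 0 0 0 0.6;-0.0314 -0.0211 -0.0067 0 0 0 0.6;-0.0314 -0.0211 -0.0067 0 0 0 0.6;-0.0314 -0.0211 -0.0067 0 0 0 0.6'
python3 -m inch '0 0 0 0 0 -0.107 0.6;0 0 0 0 0 -0.107 0.6;0 0 0 0 0 -0.107 0.6;0 0 0 0 0 -0.107 0.6;0 0 0 0 0 -0.107 0.6;0 0 0 0 0 -0.107 0.6;0 0 0 0 0 -0.107 0.6;0 0 0 0 0 -0.107 0.6;0 0 0 0 0.117 0 0.6;0 0 0 0 0.117 0 0.6;0 0 0 0 0.116 0 0.6;0 0 0 0 0 0 0.6;0 0 0 0 0 0 0.6'
python3 - <<'E'
from plant import r
from h import *
p=r.camera_params("wrist");im=r.capture("wrist");cv2.imwrite("pics/w12.png",im[:,:,::-1])
np.save('w12.npy',p,allow_pickle=True)
s=r.get_state();print(s['joints'],s['tcp_pos'],s['eef_rot'])
print(r.recognise("probe","wrist")[:2],r.recognise("stand","wrist")[:2])
im=r.capture("side");cv2.imwrite("pics/s12.png",im[:,:,::-1])
E
```

```text
time_s: 15.23
tcp_pos: [0.4432, 0.2856, 0.3027]
eef_rot: [179.8, -0.0, -46.0]
contact_force: [1.6, 0.1, 1.2]
gripper_width: 0.0524
time_s: 16.32
tcp_pos: [0.442, 0.2816, 0.3003]
eef_rot: [179.6, -19.9, 3.3]
contact_force: [0.3, -0.7, 1.1]
gripper_width: 0.0522
[ 67.78378952  -7.80878711 -30.43779922  20.85705664 -60.33255629
  16.11815141] [0.44347571 0.28374465 0.30262819] [179.86128011 -19.96324431   3.21796141]
[{'xy': [280.8, 192.0], 'p': 0.7}] [{'xy': [280.3, 154.9], 'p': 0.56}, {'xy': [186.6, 110.3], 'p': 0.16}]
```

View pics/w12.png

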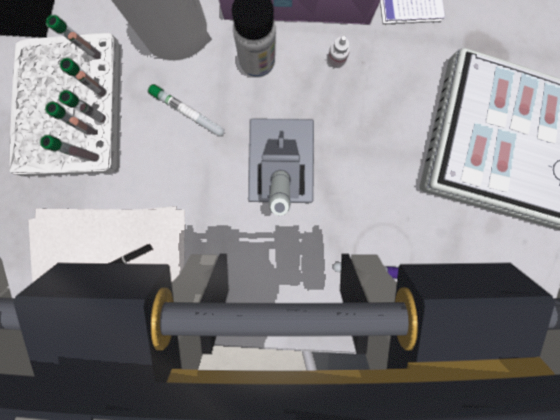

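View pics/s12.png

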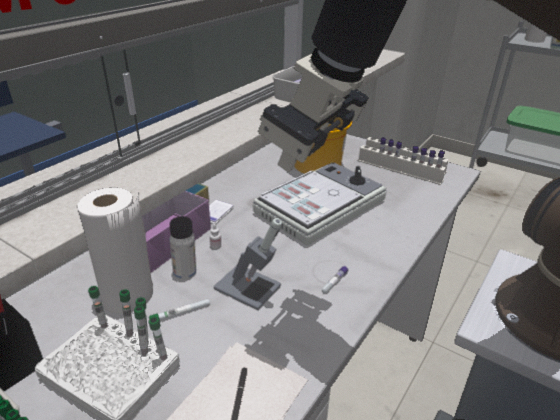

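```bash
python3 - <<'E'
from h import *
im=cv2.imread('pics/w12.png')
cv2.imwrite('pics/w12z.png',cv2.resize(im[110:225,215:350],None,fx=5.2,fy=5.2,interpolation=cv2.INTER_CUBIC))
im=cv2.imread('pics/side0.png')
cv2.imwrite('pics/s0p.png',cv2.resize(im[205:310,205:300],None,fx=5.5,fy=5.5,interpolation=cv2.INTER_CUBIC))
im=cv2.imread('pics/top0.png')
cv2.imwrite('pics/t0p.png',cv2.resize(im[200:260,195:245],None,fx=9,fy=9,interpolation=cv2.INTER_CUBIC))
E
```

```text
(no output)
```

View pics/w12z.png

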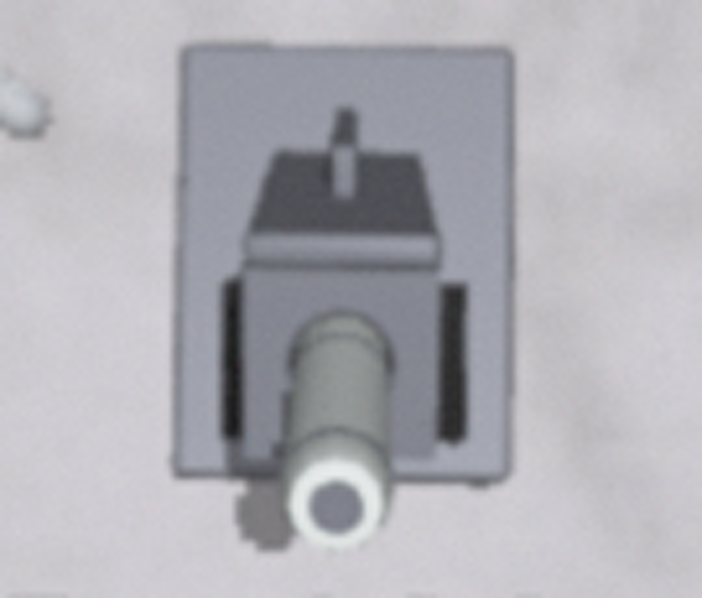

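View pics/s0p.png

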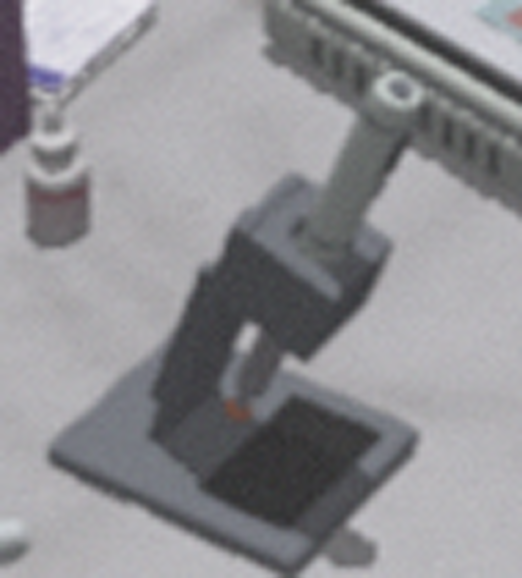

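View pics/t0p.png

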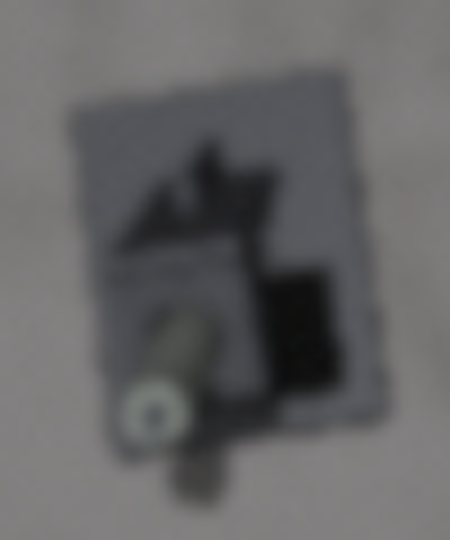

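```bash
cat > fit.py <<'E'
from plant import r
from h import *
np.set_printoptions(precision=4,suppress=True)
W=np.load('w12.npy',allow_pickle=True).item();T=r.camera_params("top");S=r.camera_params("side")
w=lambda a:(215+a[0]/5.2,110+a[1]/5.2)
top=[(W,w((335,505))),(S,(278.1,221.7)),(T,(212.2,245.8))]
print("tri all",tri(top));
for i in range(3): print([proj(q,tri(top))[0]-np.array(uv) for q,uv in top][i])
cw=[w(x) for x in [(185,47),(512,50),(508,478),(176,472)]]
t=lambda u,v:(170+u/3.0769,120+v/3.0769); s=lambda u,v:(130+u/2.6667,110+v/2.6667)
ct=[t(*q) for q in [(102,284),(193,270),(210,386),(117,402)]]
cs=[s(*q) for q in [(228,469),(283,414),(402,465),(342,523)]]
loc=np.array([[.056,.043],[.056,-.043],[-.056,-.043],[-.056,.043]])
def model(x):
    x0,y0,yaw,b=x;c,s_=np.cos(yaw),np.sin(yaw);R=np.array([[c,-s_],[s_,c]])
    C=np.c_[(loc+[b,0])@R.T+[x0,y0],np.full(4,.01)]
    a=np.array([-np.sin(.35)*c,-np.sin(.35)*s_,np.cos(.35)])
    return C,np.array([x0,y0,.092])+.11*a,a
def res(x):
    C,h,a=model(x);e=[]
    for p,c,k in((W,cw,1),(T,ct,.7),(S,cs,.7)): e.append(k*(proj(p,C)-np.array(c)).ravel())
    for p,uv in top: e.append(2*(proj(p,h)[0]-uv))
    return np.concatenate(e)
f=least_squares(res,[.51,.288,.05,.03],loss='soft_l1');x=f.x
print(x,np.degrees(x[2]));C,h,a=model(x);print("top",h,"axis",a);print(res(x).reshape(-1,2))
E
python3 fit.py
```

```text
tri all [0.4698 0.2858 0.1918]
[1.0446 0.5315]
[-0.7577 -0.0839]
[-0.0422  0.3422]
[0.5076 0.2881 0.0439 0.0328] 2.5143704662815467
top [0.4699 0.2864 0.1953] axis [-0.3426 -0.015   0.9394]
[[-1.1042 -1.1009]
 [ 0.8476 -0.7845]
 [ 0.9602  1.1783]
 [-1.0134  1.4583]
 [-0.7969 -0.298 ]
 [-0.2574 -0.4293]
 [-0.3108  0.5586]
 [-0.8091  0.3774]
 [-2.1579 -0.2968]
 [ 1.0924 -1.7168]
 [ 0.4182 -1.6935]
 [-0.3977  0.6796]
 [ 0.4822  0.4456]
 [-1.9295 -3.1754]
 [-1.1661  0.3357]]
```

```bash
python3 -m inch '-0.006 -0.0005 0.02 0 0 0 0.6;-0.006 -0.0005 0.03 0 0 0 0.6;0 0 0.03 0 0 0 0.6;0 0 0.03 0 0 0 0.6;0 0 0.02 0 0 0 0.6;0 0 0.02 0 0 0 0.6;0 0 0.01 0 0 0 0.6;0 0 0 0 0 0 0.6'
python3 - <<'E'
from plant import r
from h import *
p=r.camera_params("wrist");im=r.capture("wrist");cv2.imwrite("pics/w13.png",im[:,:,::-1])
im=r.capture("side");cv2.imwrite("pics/s13.png",cv2.resize(im[170:310,180:340],None,fx=4.5,fy=4.5,interpolation=cv2.INTER_CUBIC)[:,:,::-1])
s=r.get_state();print(s['joints'],s['tcp_pos'],s['eef_rot'],s['contact_force'])
h=np.array([.4699,.2862,.1945]);a=np.array([-.3426,-.015,.9394])
R=Rn.from_euler('xyz',s['eef_rot'],degrees=True).as_matrix();print(R.T@(h-.049*a-s['tcp_pos']),R.T@-a)
E
```

```text
time_s: 17.18
tcp_pos: [0.4892, 0.2867, 0.1472]
eef_rot: [179.8, -19.9, 2.9]
contact_force: [-0.5, -1.2, -0.3]
gripper_width: 0.0526
[ 60.32793962   3.04953888 -43.75378019  29.58692524 -35.81177578
   9.53441237] [0.48922648 0.28776259 0.1497263 ] [179.96323728 -20.03551524   2.94993167] [ 0.16678597  0.28091643 -0.42232389]
[-0.00285288  0.00069563  0.00029794] [3.23881237e-04 2.00954344e-03 1.00003399e+00]
```

View pics/w13.png

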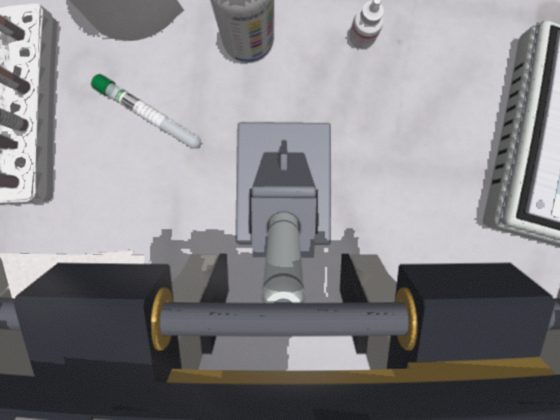

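View pics/s13.png

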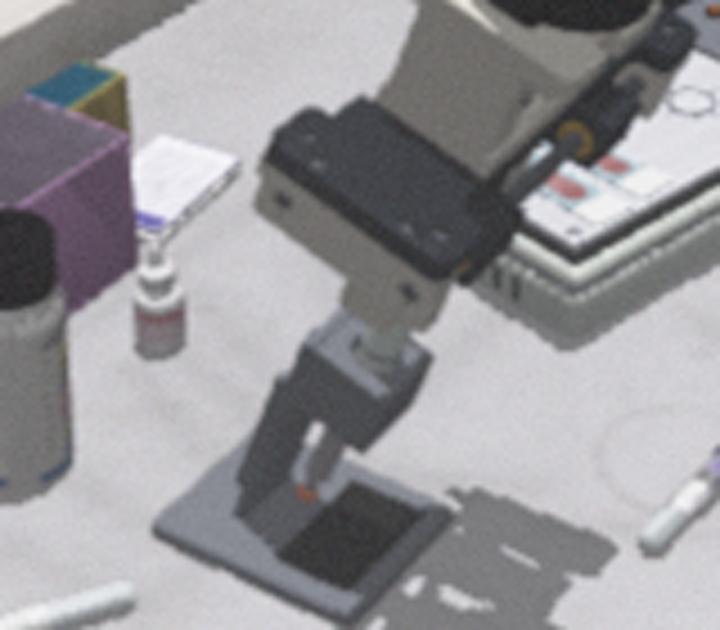

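```bash
python3 -m inch '-0.0025 0 0 0 0 0 0.3;0 0 0 0 0 0 0.2;0 0 0 0 0 0 0.1;0 0 0 0 0 0 0;0 0 0 0 0 0 0;0 0 0 0 0 0 0;0 0 0 0 0 0 0;0 0 0 0 0 0 0' 40
python3 - <<'E'
from plant import r
from h import *
s=r.get_state();print(s['tcp_pos'],s['eef_rot'],s['contact_force'],s['moment'],s['gripper_width'])
R=Rn.from_euler('xyz',s['eef_rot'],degrees=True).as_matrix();print('F tool',R.T@s['contact_force'])
im=r.capture("wrist");cv2.imwrite("pics/w14.png",im[:,:,::-1])
E
```

```text
time_s: 17.95
tcp_pos: [0.4859, 0.2877, 0.1491]
eef_rot: [-180.0, -20.1, 3.1]
contact_force: [-1.1, -0.1, 3.1]
gripper_width: 0.017
[0.48588105 0.28773792 0.14912658] [-179.98406206  -20.07601779    3.05118945] [-1.08788456 -0.07776052  3.09917943] [-0.38783179  1.26034362 -0.09440569] 0.017008492891932032
F tool [ 0.03962317  0.01883037 -3.28519833]
```

View pics/w14.png

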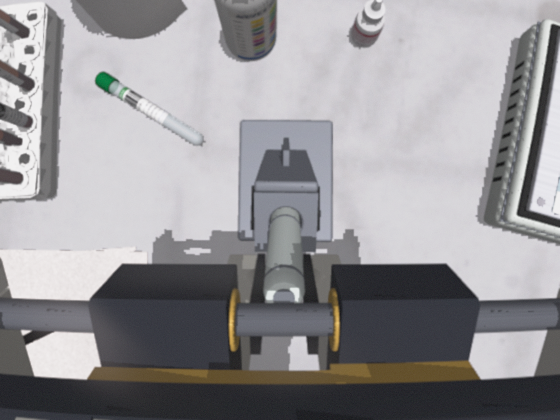

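```bash
python3 -m inch '0 0 -0.01 0 0 0 0;0 0 -0.01 0 0 0 0;0 0 -0.01 0 0 0 0;0 0 0 0 0 0 0'
python3 - <<'E'
from plant import r
from h import *
s=r.get_state();R=Rn.from_euler('xyz',s['eef_rot'],degrees=True).as_matrix();print('F tool',R.T@s['contact_force'],s['moment'])
E
python3 -m inch '0 0 -0.012 0 0 0 0;0 0 -0.012 0 0 0 0;0 0 -0.012 0 0 0 0;0 0 -0.012 0 0 0 0;0 0 -0.012 0 0 0 0;0 0 -0.012 0 0 0 0;0 0 -0.012 0 0 0 0;0 0 -0.012 0 0 0 0;0 0 -0.012 0 0 0 0;0 0 0 0 0 0 0'
python3 - <<'E'
from plant import r
from h import *
s=r.get_state();R=Rn.from_euler('xyz',s['eef_rot'],degrees=True).as_matrix();print(s['tcp_pos'],'F tool',R.T@s['contact_force'],s['moment'],s['gripper_width'],s['joints'])
im=r.capture("wrist");cv2.imwrite("pics/w15.png",im[:,:,::-1])
im=r.capture("side");cv2.imwrite("pics/s15.png",im[:,:,::-1])
E
```

```text
time_s: 18.33
tcp_pos: [0.4756, 0.2878, 0.1784]
eef_rot: [-179.9, -20.1, 3.0]
contact_force: [0.3, 0.5, -0.9]
gripper_width: 0.0171
F tool [-0.01987241 -0.46365402  0.97225615] [-0.10379754  1.4737257   0.02909053]
time_s: 19.17
tcp_pos: [0.4388, 0.2859, 0.2801]
eef_rot: [-179.9, -20.2, 3.0]
contact_force: [0.7, 1.4, 0.1]
gripper_width: 0.0171
[0.43876867 0.28593007 0.2800648 ] F tool [ 0.75383777 -1.34211334  0.14255628] [-0.08520859  1.35914507  0.02732978] 0.01705563371942488 [ 68.47952175  -7.58663909 -33.51876721  21.8030782  -57.22679538
  13.77325374]
```

View pics/s15.png

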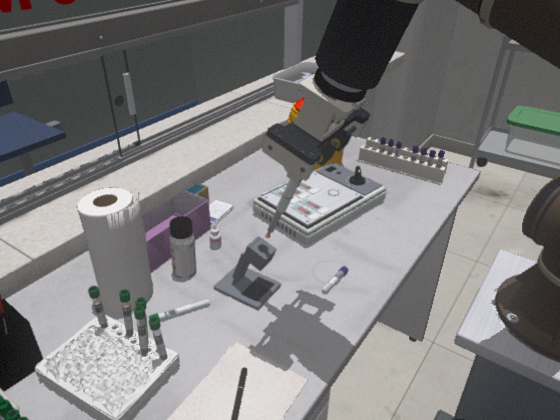

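```bash
python3 -m inch '0 0 -0.015 0 0 0 0;0 0 -0.015 0 0 0 0;0 0 0 0 -0.08 0 0;0 0 0 0 -0.08 0 0;0 0 0 0 -0.08 0 0;0 0 0 0 -0.08 0 0;0 0 0 0 -0.031 0 0;0 0 0 0 0 0 0;0 0 0 0 0 0 0'
python3 - <<'E'
from plant import r
from h import *
s=r.get_state();print(s['tcp_pos'],s['eef_rot'],s['contact_force'],s['moment'],s['gripper_width'],s['joints'])
p=r.camera_params('wrist');np.save('w16.npy',p,allow_pickle=True)
im=r.capture("wrist");cv2.imwrite("pics/w16.png",im[:,:,::-1])
im=r.capture("side");cv2.imwrite("pics/s16.png",cv2.resize(im[80:300,180:420],None,fx=3,fy=2.7)[:,:,::-1])
print(proj(p,s['tcp_pos']),proj(p,s['tcp_pos']-[0,0,.136]))
E
```

```text
time_s: 20.02
tcp_pos: [0.429, 0.284, 0.3047]
eef_rot: [179.9, 0.1, 2.9]
contact_force: [-0.7, 0.1, 0.1]
gripper_width: 0.0172
[0.42901746 0.28401711 0.30473522] [1.79870366e+02 1.15585620e-01 2.91399572e+00] [-0.68507748  0.05634583  0.11746547] [-0.06437906  0.15775445 -0.02659802] 0.017244497315964714 [ 5.53818403e+01  2.35756761e+00 -9.36285076e+00 -1.29488632e-02
 -7.84527984e+01  3.75348974e+01]
[[284.21714116 251.86881532]] [[283.93627355 187.49142217]]
```

View pics/w16.png

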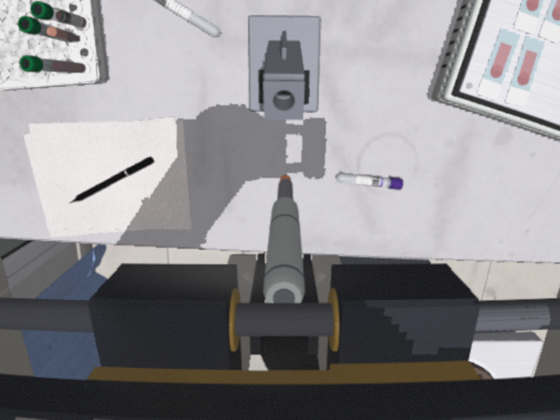

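View pics/s16.png

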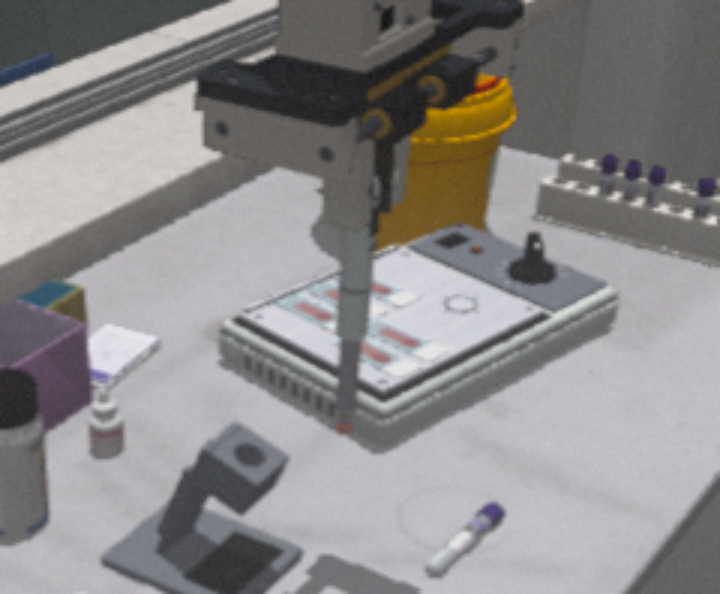

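```bash
cat > tip.py <<'E'
from plant import r
from h import *
np.set_printoptions(precision=4,suppress=True)
def tipinfo(W,uvw,uvs,htw=None,hts=None):
    S=r.camera_params('side');x=tri([(W,uvw),(S,uvs)]);print('tip',x,[proj(q,x)[0]-u for q,u in((W,uvw),(S,uvs))]);return x
E
python3 - <<'E'
from tip import *
W=np.load('w16.npy',allow_pickle=True).item()
im=cv2.imread('pics/w16.png');cv2.imwrite('pics/w16z.png',cv2.resize(im[165:305,230:340],None,fx=5,fy=4.2,interpolation=cv2.INTER_CUBIC))
x=tipinfo(W,(286.5,179),(294.3,239.5));s=r.get_state();print(x-s['tcp_pos'])
for z in (.130,.136,.142): print(onz(W,(286.5,179),.3047-z)-s['tcp_pos'])
E
```

```text
tip [0.4355 0.2819 0.1647] [array([0.2092, 0.2834]), array([-0.17  ,  0.0334])]
[ 0.0074 -0.0021 -0.1409]
[ 0.01   -0.0017 -0.131 ]
[ 0.0086 -0.0018 -0.137 ]
[ 0.0072 -0.0019 -0.143 ]
```

View pics/w16z.png

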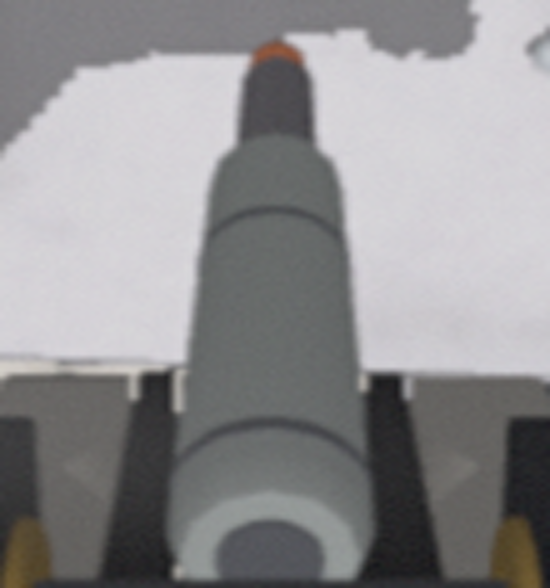

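```bash
python3 - <<'E'
from tip import *
W=np.load('w16.npy',allow_pickle=True).item();t=np.array([.4290,.2840,.3047])
for z in (.045,.049,.052): print(onz(W,(284.4,297),t[2]+z)-t)
# predicted silhouettes for axis params (ox,oy at TCP, tiltx,tilty, L=tip dist)
def pts(ox,oy,tx,ty,zt):
    ax=np.array([tx,ty,1]);ax/=np.linalg.norm(ax);o=t+[ox,oy,0]+ax*zt  # handle top
    out=[]
    for d,rr in((0,.009),(-.11,.009),(-.167,.006),(-.185,.005)):
        c=o+ax*d; th=np.linspace(0,2*np.pi,40);out.append([c+rr*np.array([np.cos(k),np.sin(k),0]) for k in th])
    return [proj(W,np.array(q)) for q in out],[proj(W,o+ax*d)[0] for d in(0,-.11,-.185)]
for par in [(0,0,0,0,.049),(0,0,-.03,.0,.049),(.004,0,0,.0,.049),(.004,-.002,0,.0,.045)]:
    P,c=pts(*par);print(par,'topc',c[0],'tip minrow',P[3][:,1].min(),'col',c[2][0],'shoulder minrow',P[1][:,1].min(),'w',np.ptp(P[1][:,0]),'toprows',P[0][:,1].min(),P[0][:,1].max())
E
```

```text
[-0.0001  0.      0.045 ]
[0.0023 0.0001 0.049 ]
[0.0041 0.0002 0.052 ]Traceback (most recent call last):
  File "<stdin>", line 12, in <module>
  File "<stdin>", line 6, in pts
numpy._core._exceptions._UFuncOutputCastingError: Cannot cast ufunc 'divide' output from dtype('float64') to dtype('int64') with casting rule 'same_kind'
```

```bash
python3 - <<'E'
from tip import *
W=np.load('w16.npy',allow_pickle=True).item();t=np.array([.4290,.2840,.3047])
S=r.camera_params('side')
def pts(ox,oy,tx,ty,zt,W=W):
    ax=np.array([tx,ty,1.]);ax/=np.linalg.norm(ax);o=t+[ox,oy,0]+ax*zt
    out=[]
    th=np.linspace(0,2*np.pi,40)
    for d,rr in((0,.009),(-.11,.009),(-.167,.006),(-.185,.005)):
        c=o+ax*d;out.append(proj(W,np.array([c+rr*np.array([np.cos(k),np.sin(k),0]) for k in th])))
    return out,[proj(W,o+ax*d)[0] for d in(0,-.11,-.185)]
def feat(x):
    P,c=pts(*x);Q,d=pts(*x,W=S)
    return np.array([P[3][:,1].min(),c[2][0],P[0][:,1].min(),c[0][0],c[1][0],(d[2][0]-294.3),Q[3][:,1].max()])
obs=np.array([174.,285.6,281.7,284.4,285.2,0,241.5])
print(feat((0,0,0,0,.049)))
f=least_squares(lambda x:feat(x)-obs,[0,0,0,0,.049],x_scale=[.003,.003,.03,.03,.003]);print(f.x,f.fun)
o=f.x;print('tip off',o[0]-o[2]*(.185-o[4]),o[1]-o[3]*(.185-o[4]),-(.185-o[4]))
E
```

```text
[181.9281 283.9548 282.151  284.4744 284.0798   2.3387 241.3335]
[-0.0001 -0.0003 -0.0443  0.0057  0.045 ] [ 0.111   0.002   0.     -0.0257  0.1054 -0.2763  0.0507]
tip off 0.006147622687904143 -0.0011348342718596042 -0.14004832787097854
```

```bash
python3 -m inch '0 0 0 0 -0.044 0 0;0.0096 0.0356 0 0 0 0 0;0.0096 0.0356 0 0 0 0 0;0.0096 0.0356 0 0 0 0 0;0.0096 0.0356 0 0 0 0 0;0.0096 0.0356 0 0 0 0 0;0.0096 0.0356 0 0 0 0 0;0.0096 0.0356 0 0 0 0 0;0.0096 0.0356 0 0 0 0 0;0.0096 0.0356 0 0 0 0 0;0.0096 0.0356 0 0 0 0 0;0 0 0.02 0 0 0 0;0 0 0.02 0 0 0 0;0 0 0 0 0 0 0;0 0 0 0 0 0 0'
python3 - <<'E'
from plant import r
from h import *
s=r.get_state();print(s['tcp_pos'],s['eef_rot'],s['contact_force'],s['moment'],s['gripper_width'],s['joints'])
p=r.camera_params('wrist');np.save('w17.npy',p,allow_pickle=True)
im=r.capture("wrist");cv2.imwrite("pics/w17.png",im[:,:,::-1])
cv2.imwrite("pics/w17z.png",cv2.resize(im[130:310,200:440],None,fx=3.3,fy=3.3,interpolation=cv2.INTER_CUBIC)[:,:,::-1])
im=r.capture("side");cv2.imwrite("pics/s17.png",cv2.resize(im[80:230,260:420],None,fx=4,fy=4,interpolation=cv2.INTER_CUBIC)[:,:,::-1])
im=r.capture("top");cv2.imwrite("pics/t17.png",im[:,:,::-1])
E
```

```text
time_s: 21.37
tcp_pos: [0.5402, -0.0659, 0.2621]
eef_rot: [179.9, 2.7, 3.1]
contact_force: [1.2, -0.3, 0.4]
gripper_width: 0.017
[ 0.5401729  -0.06593111  0.26208336] [179.94689066   2.65470759   3.08549623] [ 1.24690785 -0.26481985  0.39871084] [-0.12966831 -0.07837677  0.01125593] 0.017014187550137727 [ 13.34743134   8.0504579   -8.29717474  -0.43286822 -76.27449718
  79.85162675]
```

View pics/w17z.png

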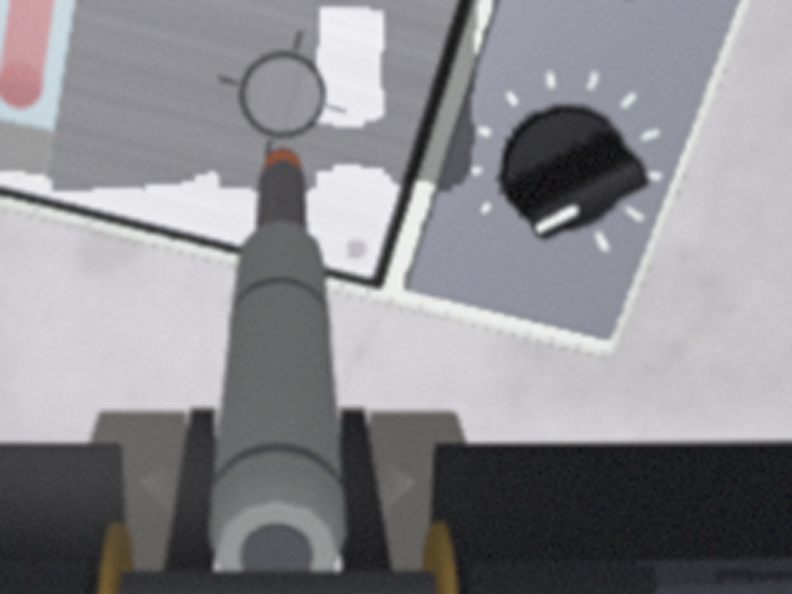

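View pics/s17.png

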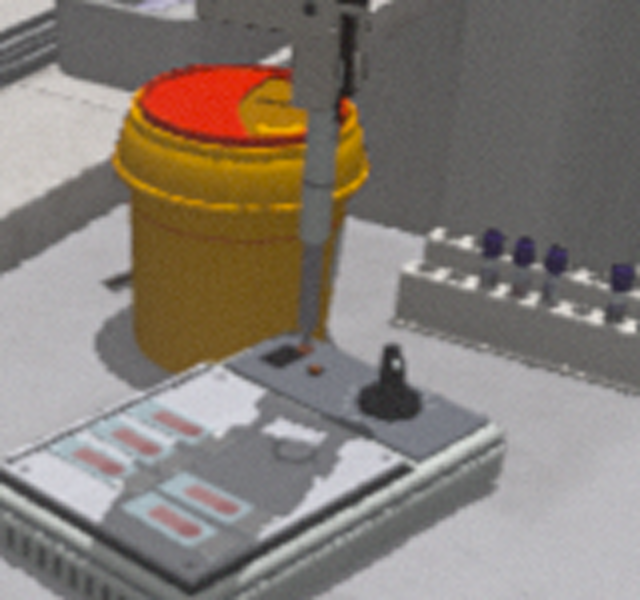

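View pics/t17.png

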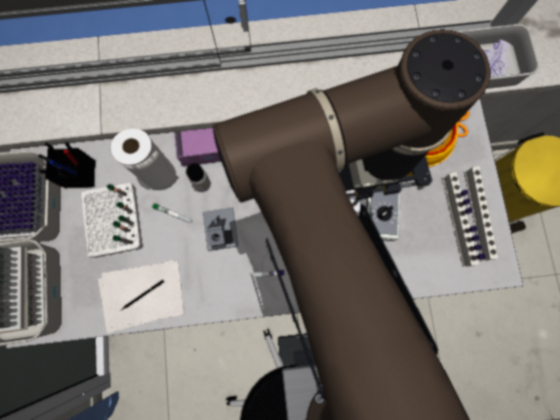

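```bash
cat > pfit.py <<'E'
from tip import *
S=r.camera_params('side')
def pts(x,t,W):
    ox,oy,tx,ty,zt=x
    ax=np.array([tx,ty,1.]);ax/=np.linalg.norm(ax);o=t+[ox,oy,0]+ax*zt
    out=[];th=np.linspace(0,2*np.pi,40)
    for d,rr in((0,.009),(-.11,.009),(-.185,.005)):
        c=o+ax*d;out.append(proj(W,np.array([c+rr*np.array([np.cos(k),np.sin(k),0]) for k in th])))
    return out,[proj(W,o+ax*d)[0] for d in(0,-.055,-.11,-.185)]
def feat(x,t,W,sline):
    P,c=pts(x,t,W);Q,d=pts(x,t,S)
    # side: column of axis at given rows
    d=np.array(d);cols=np.interp([v for _,v in sline],d[:,1],d[:,0])
    return np.r_[P[2][:,1].min(),c[3][0],P[0][:,1].min(),c[0][0],c[2][0],Q[2][:,1].max(),cols]
def fit(t,W,wobs,sidebot,sline):
    obs=np.r_[wobs,sidebot,[u for u,_ in sline]]
    f=least_squares(lambda x:feat(x,t,W,sline)-obs,[0,0,0,0,.046],x_scale=[.003,.003,.03,.03,.003])
    print('fit',f.x,'res',f.fun);o=f.x;ax=np.array([o[2],o[3],1.]);ax/=np.linalg.norm(ax)
    tip=t+[o[0],o[1],0]+ax*(o[4]-.185);print('tip',tip,'rel',tip-t);return f.x,tip
E
python3 - <<'E'
from pfit import *
W=np.load('w17.npy',allow_pickle=True).item()
t=np.array([.5402,-.0659,.2621])
fit(t,W,[175.5,285.5,282.4,284.2,285.2],80+356/4,[(339.25,112.5),(338.25,139.5),(336.5,164)])
z=lambda u,v:(200+u/3.3,130+v/3.3)
print('ring w17',onz(W,z(283,93),.054))
S=r.camera_params('side');print('ring side',onz(S,(260+297/4,80+449/4),.054), 'vertical cols',proj(S,[[.54,-.066,.30],[.54,-.066,.12]]))
E
```

```text
fit [ 0.0022 -0.0002  0.0149  0.0068  0.05  ] res [-0.1899 -0.1455 -0.2087 -0.0508 -0.132  -0.8964  1.3393  0.3302  0.2647]
tip [ 0.5404 -0.067   0.1271] rel [ 0.0002 -0.0011 -0.135 ]
ring w17 [ 0.5443 -0.0674  0.054 ]
ring side [ 0.5415 -0.0693  0.054 ] vertical cols [[342.8652  98.7519]
 [336.2602 169.8954]]
```

```bash
python3 -m inch '0.002 0.0004 0.018 0 0 0 0;0.002 0.0004 0.018 0 0 0 0;0.002 0.0004 0.014 0 0 0 0;0 0 0.008 0 0 0 0;0 0 0 0 0 0 0;0 0 0 0 0 0 0;0 0 0 0 0 0 0'
python3 - <<'E'
from plant import r
from h import *
s=r.get_state();print(s['tcp_pos'],s['eef_rot'],s['contact_force'],s['moment'],s['gripper_width'])
F=[]
p=r.camera_params('wrist');np.save('w18.npy',p,allow_pickle=True)
im=r.capture("wrist");F.append(r.get_state()['contact_force'])
cv2.imwrite("pics/w18z.png",cv2.resize(im[130:310,200:440],None,fx=3.3,fy=3.3,interpolation=cv2.INTER_CUBIC)[:,:,::-1])
im=r.capture("side");F.append(r.get_state()['contact_force']);cv2.imwrite("pics/s18.png",cv2.resize(im[120:220,290:400],None,fx=6,fy=6,interpolation=cv2.INTER_CUBIC)[:,:,::-1])
print(np.round(F,2))
E
```

```text
time_s: 22.1
tcp_pos: [0.5454, -0.0668, 0.2055]
eef_rot: [180.0, 2.5, 3.1]
contact_force: [0.0, -0.1, -0.7]
gripper_width: 0.0172
[ 0.54538834 -0.0667924   0.20551263] [179.98902676   2.46305459   3.08124116] [ 0.04046305 -0.08297891 -0.66811816] [-0.12758532 -0.0336761   0.00152237] 0.017169254175709886
[[-0.17  0.44 -1.63]
 [-0.15 -0.04 -1.43]]
```

View pics/w18z.png

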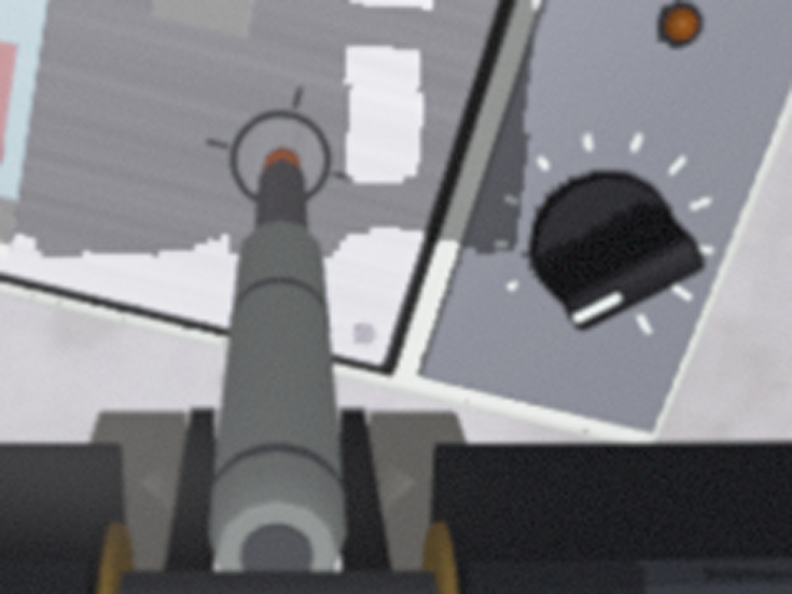

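View pics/s18.png

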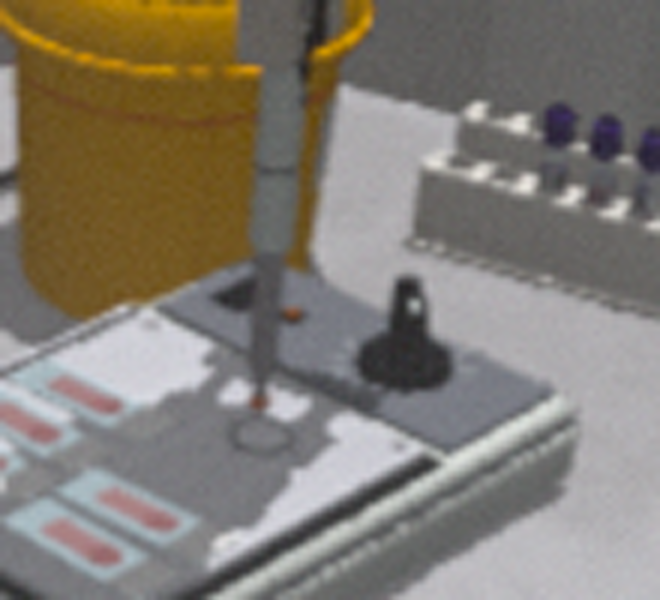

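```bash
python3 - <<'E'
from pfit import *
W=np.load('w18.npy',allow_pickle=True).item()
t=np.array([.5450,-.0668,.2055])
z=lambda u,v:(200+u/3.3,130+v/3.3); q=lambda u,v:(290+u/6,120+v/6)
x,tip=fit(t,W,[130+150/3.3,285.5,282.4,284.2,285.2],q(0,411)[1],[q(284,100),q(275,230),q(263,370)])
print('ring w',onz(W,z(281,157),.054),'ring s',onz(S,q(262,437),.054))
for h in (.06,.065,.07): print(h,'tip s (centre low edge 409)',onz(S,q(259,407),h))
print(proj(S,[[.543,-.068,.3],[.543,-.068,.06]]))
E
```

```text
fit [ 0.0007 -0.0003  0.0054  0.0063  0.0465] res [ 0.0839  0.0479  0.0226  0.0029  0.0243  0.1551  0.0057 -0.2644 -0.1647]
tip [ 0.545  -0.0679  0.067 ] rel [-0.     -0.0011 -0.1385]
ring w [ 0.5446 -0.0676  0.054 ] ring s [ 0.5413 -0.0659  0.054 ]
0.06 tip s (centre low edge 409) [ 0.5499 -0.0777  0.06  ]
0.065 tip s (centre low edge 409) [ 0.5461 -0.0701  0.065 ]
0.07 tip s (centre low edge 409) [ 0.5422 -0.0624  0.07  ]
[[342.1117  98.2126]
 [333.667  190.247 ]]
```

```bash
cat > f.py <<'E'
from plant import r
import numpy as np
F=[];M=[]
for i in range(4):
    r.capture("side");s=r.get_state();F.append(s['contact_force']);M.append(s['tcp_pos'])
print('F',np.round(np.mean(F,0),2),np.round(np.array(F)[:,2],2),'tcp',np.round(np.mean(M,0),4),'jt',np.round(s['joint_torque'],2))
E
python3 f.py
python3 -m inch '0 0 0.004 0 0 0 0;0 0 0.003 0 0 0 0;0 0 0.003 0 0 0 0;0 0 0 0 0 0 0;0 0 0 0 0 0 0'
python3 f.py
python3 -m inch '0 0 0.001 0 0 0 0;0 0 0.001 0 0 0 0;0 0 0 0 0 0 0;0 0 0 0 0 0 0'
python3 f.py
```

```text
F [-0.11  0.48 -0.49] [-0.54 -0.18 -0.67 -0.58] tcp [ 0.545  -0.0669  0.2049] jt [ 3.000e-02 -4.382e+01  2.893e+01  6.860e+00 -8.000e-02  0.000e+00]
time_s: 22.82
tcp_pos: [0.544, -0.067, 0.1938]
eef_rot: [180.0, 2.6, 3.0]
contact_force: [0.4, 0.3, -1.0]
gripper_width: 0.0169
F [ 0.08  0.01 -1.17] [-1.34 -1.08 -1.42 -0.85] tcp [ 0.5442 -0.067   0.1942] jt [ -0.   -43.89  28.51   6.78  -0.08   0.  ]
time_s: 23.35
tcp_pos: [0.544, -0.067, 0.1921]
eef_rot: [180.0, 2.6, 3.0]
contact_force: [-0.1, -0.3, -1.1]
gripper_width: 0.0169
F [-0.15  0.03 -0.73] [-1.08 -0.52 -1.18 -0.15] tcp [ 0.5441 -0.067   0.1921] jt [ -0.   -44.02  28.49   6.77  -0.08   0.  ]
```

```bash
for k in 1; do python3 -m inch '0 0 0.001 0 0 0 0;0 0 0 0 0 0 0;0 0 0 0 0 0 0'; python3 f.py; done
python3 -m inch '0 0 0.001 0 0 0 0;0 0 0 0 0 0 0;0 0 0 0 0 0 0'; python3 f.py
python3 -m inch '0 0 0.001 0 0 0 0;0 0 0 0 0 0 0;0 0 0 0 0 0 0'; python3 f.py
python3 -m inch '0 0 0.001 0 0 0 0;0 0 0 0 0 0 0;0 0 0 0 0 0 0'; python3 f.py
```

```text
time_s: 23.8
tcp_pos: [0.5442, -0.067, 0.1913]
eef_rot: [180.0, 2.6, 3.1]
contact_force: [0.0, 0.4, 0.4]
gripper_width: 0.0169
F [0.03 0.07 0.7 ] [ 0.56  0.81  1.54 -0.1 ] tcp [ 0.5442 -0.067   0.1913] jt [ 2.000e-02 -4.315e+01  2.777e+01  6.440e+00 -6.000e-02  0.000e+00]
time_s: 24.25
tcp_pos: [0.5441, -0.067, 0.1902]
eef_rot: [180.0, 2.6, 3.1]
contact_force: [1.5, 0.2, 0.1]
gripper_width: 0.0171
F [ 0.07 -0.21  1.3 ] [1.19 1.23 1.79 0.99] tcp [ 0.544  -0.067   0.1902] jt [  0.07 -42.95  27.52   6.3   -0.07   0.  ]
time_s: 24.7
tcp_pos: [0.544, -0.067, 0.1891]
eef_rot: [180.0, 2.6, 3.1]
contact_force: [0.8, 0.8, 1.8]
gripper_width: 0.0174
F [-0.07 -0.01  1.71] [1.43 1.78 1.87 1.76] tcp [ 0.544  -0.067   0.1892] jt [  0.09 -42.76  27.32   6.21  -0.07   0.  ]
time_s: 25.15
tcp_pos: [0.5439, -0.067, 0.1881]
eef_rot: [180.0, 2.6, 3.0]
contact_force: [-0.5, 0.6, 1.6]
gripper_width: 0.0171
F [ 0.16 -0.54  2.36] [2.46 2.86 1.93 2.2 ] tcp [ 0.5439 -0.067   0.1882] jt [  0.08 -42.57  27.12   6.14  -0.08   0.  ]
```

```bash
python3 -m inch '0 0 0.0014 0 0 0 0;0 0 0 0 0 0 0;0 0 0 0 0 0 0;0 0 0 0 0 0 0'; python3 f.py
python3 - <<'E'
from plant import r
from h import *
s=r.get_state();print(s['tcp_pos'],s['eef_rot'],s['moment'])
p=r.camera_params('wrist');np.save('w19.npy',p,allow_pickle=True)
im=r.capture("wrist")
cv2.imwrite("pics/w19z.png",cv2.resize(im[130:310,200:440],None,fx=3.3,fy=3.3,interpolation=cv2.INTER_CUBIC)[:,:,::-1])
cv2.imwrite("pics/w19zz.png",cv2.resize(im[165:215,255:315],None,fx=12,fy=12,interpolation=cv2.INTER_CUBIC)[:,:,::-1])
im=r.capture("side");cv2.imwrite("pics/s19.png",cv2.resize(im[140:210,300:380],None,fx=8,fy=8,interpolation=cv2.INTER_CUBIC)[:,:,::-1])
E
```

```text
time_s: 25.68
tcp_pos: [0.5439, -0.067, 0.1868]
eef_rot: [180.0, 2.6, 3.1]
contact_force: [0.9, -0.0, 2.4]
gripper_width: 0.0169
F [ 0.37 -0.    2.73] [2.81 3.   2.48 2.63] tcp [ 0.5439 -0.067   0.1868] jt [  0.05 -42.33  26.84   6.05  -0.09   0.  ]
[ 0.54386478 -0.06700152  0.18678375] [-179.99993062    2.57287039    3.05036308] [-0.21043823  0.01541224  0.04530253]
```

View pics/w19z.png

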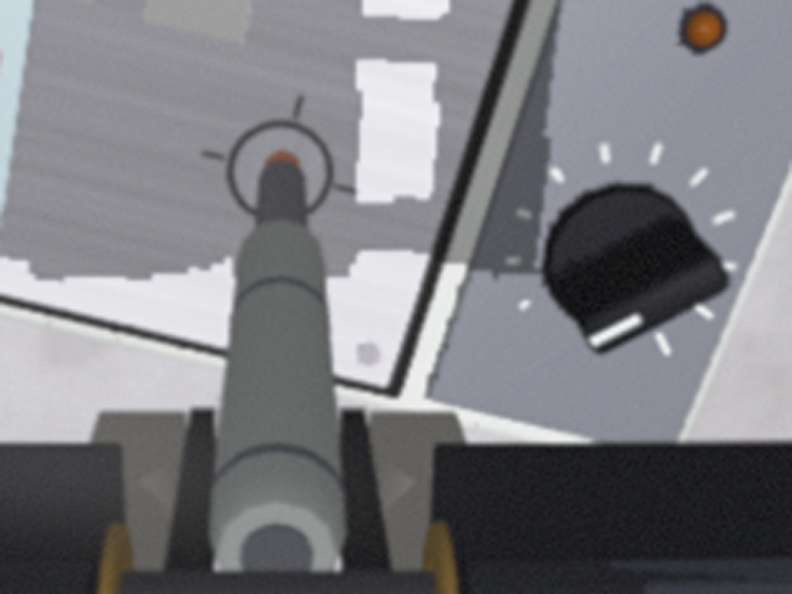

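View pics/w19zz.png

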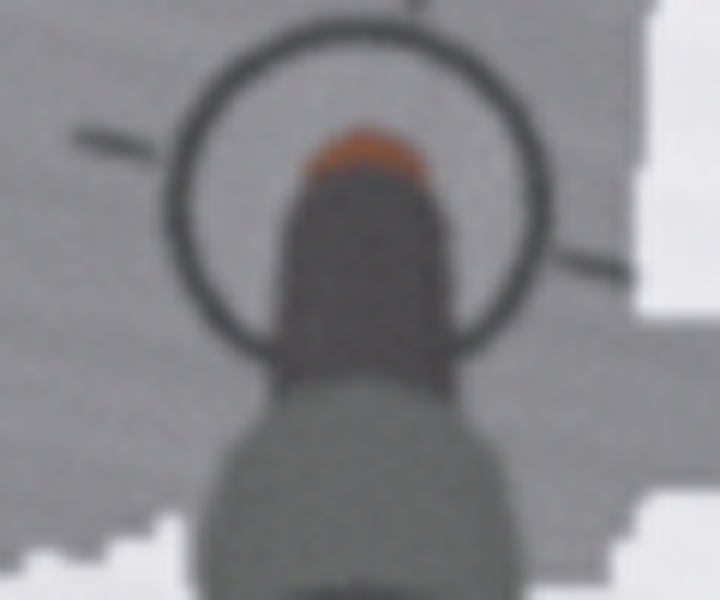

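View pics/s19.png

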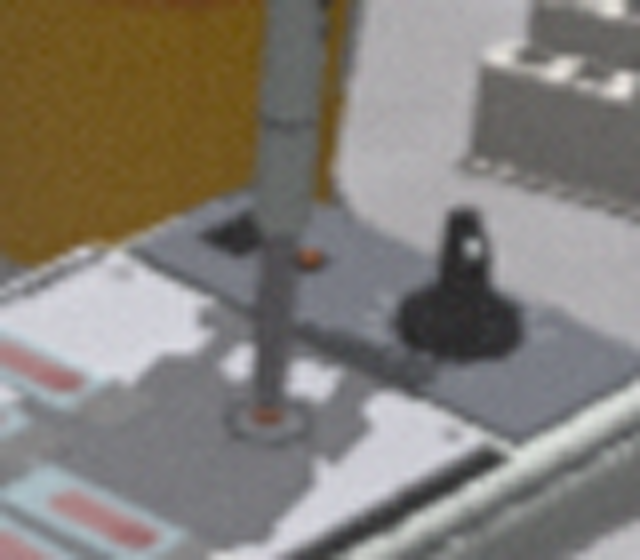

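```bash
python3 -c "
from plant import r
print(r.close_job()); s=r.get_state(); print(s['time_s'],s['contact_force'],s['gripper_width'])"
```

```text
the job is handed in; nothing more can be done
None
the job is handed in; nothing more can be done
```

The job is handed in. The thermostat is at its off stop, and the thermometer was then drawn out and is held upright in the ring, with its tip pressed about halfway in.

**Knob:** The first grip was about 7 mm too high. The jaws closed on nothing and the knob did not move. I lowered the gripper, gripped the bar and turned it anticlockwise until the moment jumped to about 0.63 N m at the stop. A picture after release put the pointer at about 124°, against about 123° worked out for the off tick. The pointer looked the same in the last pictures.

**Thermometer:** I gripped it along its leaning axis and drew it straight out by about 140 mm before standing it upright. It sat about 2.5° off in the grip, so I corrected the tilt. The last fit, taken just before contact, put it within about 0.5° of vertical.

**Tip in the ring:** The last pictures show the tip within about 1 mm of the ring's middle. The wrist picture also shows the whole ring line clear of the disc.

**Press:** Contact came about 5 mm above the final height. The force is about 3.5 N after allowing for the probe's weight, which is half travel. The force readings scatter by about 0.5 N, so half travel is good to about 1 mm.

**Limits and surroundings:** The clock stood at about 26 s at the last move. The fingertips are about 130 mm above the plate. The last pictures showed nothing else out of place, but I did not check each bystander separately. One disagreement remains: the cameras differed by up to about 3 mm on the ring's position, which is within the 7 mm allowance.

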